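Take the pile apart and lay out the handle assembly

ROBOT

A 6-joint arm with a two-finger parallel gripper is mounted at the origin on the work surface; the furniture and walls round the work are solid. World frame = base frame: x ahead of the robot, y to its left, z up, the work surface at z = 0. Lengths are in m, angles in rad, forces in N, time in s.
With the tool pointing down it reaches from about 0.3 to 0.875 m from the base axis. Payload 4.2 kg.
Tool frame: the origin (TCP) lies midway between the tips of the shut fingers; the grasp point (between the pads) lies 19 mm behind it; z points along the fingers, y is the line along which they close (so a half turn about z gives the same grasp; the last joint's range is limited). The gripper opens to 85 mm and grips with 20 to 120 N. Pads are 22 mm wide; open, the fingers measure 114 mm over their backs; the gripper's body (76 mm by 85 mm) begins 54 mm behind the grasp point. The pads swing forward as they close: fully open they stand 13 mm farther back than shut.
Start: joints at [1.227, 0.32, 1.565, -0, 1.257, -0.02], TCP at [0.183, 0.545, 0.199] pointing down, gripper open.
Joint ranges: [-3.11, 3.11], [-0.84, 2.01], [0.21, 2.61], [-1.34, 4.49], [0.05, 2.63], [-2.56, 2.56]. Speed limits (rad/s): [2.57, 2.57, 3.14, 3.14, 3.14, 3.14].

INTERFACE

Orientations are given as a 3x3 rotation matrix whose columns are the frame's x, y, z axes.
In Python, from rig import get_obs, camera, sign_off, recognise, masks_of gives the robot as it stands.
- The arm moves only by the tool carry_out, never from a script. Its argument "commands" is a list that holds one entry, the list of rows, each a list of 7 numbers: the shift along the tool's x, y, z in mm, then the turn, a rotation vector about the tool's x, y, z in degrees, then the finger opening in mm, from 0 to 85.4. A call has exactly 8 rows; each row is the pose to reach, as a shift and turn from the pose commanded when the call began, along the tool's axes at that moment; what a row does not reach only later rows make up. A row lasts 1/10 s, in which the tool goes at most 50 mm and 8.59 degrees, less where a joint would pass 70% of its speed; a pose out of reach is approached as far as the arm can. A call with a gripper value outside its range is refused whole. The fingers move at their own pace and stop on an object; "squeeze" is the grip in N (left out, the last holds). Time passes only in rows, so rows that repeat a pose let the fingers close, or fill a call up. It gives the time, the measured TCP pose, the force, the opening and the grip force at its end, in the units of the state.
- get_obs(): the state, without advancing time (a new reading comes with each control period).
- camera(name): name is "scene" or "side" or "wrist"; returns a dict with "img" (480x640x3 uint8, blue, green, red), "fov_y" (degrees; the focal length in pixels is half the picture's height over the tangent of half this angle, whatever the lens; pixels are square), "cx", "cy" (the principal point, pixels), "k1" (the pictures are not rectified: a ray, as slopes to the right and down, at radius r is drawn at 1 + k1 r^2 times it, then the intrinsics apply), "cam_to_world" (4x4, takes a point from camera to world coordinates). Camera axes: x right, y down, z forward; pixel columns grow to the right and rows downward; lengths in m; the calibration is good to about 2 mm. A picture is of the moment at which its call begins. There is no depth.
- sign_off(): hands the job in; it is judged then, once.
Trained networks look in a picture, given as the dict that the camera call returned (one of the last four; its "shot" number tells which), for a name from the list of things; names that differ only in an ending like _2 or _b are one class to them, and where a whole thing is asked for, a point or a joint stands for the part that bears it (a point fixed in the world has none). Each returns a list of dicts, best first, with "p" (0 to 1); they miss things now and then, are a little off and sometimes report something else, mostly with a low value. They report only what shows in the picture. A call takes as long as a camera call. They do not tell look-alikes from the thing itself.
- recognise(picture, name): "box" ([left, top, right, bottom] in pixels, round what is visible of it).
- masks_of(picture, name): "pixels" (480x640 bool, what is visible of it) and "box" ([left, top, right, bottom] in pixels, round what is visible of it).
The state is a dict: "clock": time; "joints": joint angles; "dq": joint speeds; "joint_efforts": joint torques, N m; "ee_pos": TCP position; "tool_rot": TCP orientation; "contact_force": force on the tool from outside, world axes, zero at the start; "moment": the same for the moment, N m; "finger_gap": opening from 0.0 (shut) to 1.0 (fully open); "gripper_force": force on a finger pad.
Only numpy, scipy, OpenCV 4.12 (cv2) and the standard library are available. Lean on these libraries where they do the work, as an engineer would, in place of code of your own. Each camera call takes 0.05 s, during which the arm holds its last target. There are 200 camera calls.

TASK

Take the pile of parts apart and lay out the handle assembly job: the screwdriver with its handle in the two saddles of its rest, the light green half housing open side up in its nest, the small green circuit board flat on top of that housing like a lid, and the long brown circuit board flat on its carrier. Let each thing lie centred on its place and lined up along it, and leave the blue-capped marker pen lying where it is.

Things in the scene. Friction and masses are not known exactly. Their poses are not given: they have to be found in the camera images.
- driver_handle (a point): orange-handled screwdriver on top of the pile, lying crosswise on the green housing. This point: centre of the handle. Handle 85 mm long (y), 16 mm wide (x; looks 20), 21 mm high, underside 10.5 mm below the point. The 4 mm shaft reaches 121 mm from the point to -y, over the small board. 0.06 kg, balances at the handle.
- half_shell_mid (a point): light green open half housing, 28 mm wide (x), 72 mm long (y), 13 mm high, open side up, lying crosswise on the long brown board. This point: its centre, 6.5 mm above its underside. Take it across its width; walls 3 mm. 0.02 kg.
- small_board_mid (a point): small dark green circuit board, body 36 mm wide (x), 75 mm long (y), 8 mm thick; two thin wires lead 35 mm more out of its -y end. It lies crosswise on the long brown board beside the housing. This point: centre of the body without wires, 4 mm above its underside. Take it across its width. 0.03 kg.
- long_board_mid (a point): long brown circuit board, bottom of the pile, flat on the table: body 50 mm wide (x), 170 mm long (y), 8 mm thick; wires lead 34 mm more out of its -y end. This point: centre of the body without wires, 4 mm above its underside. At the start the housing lies about 47 mm from it to -y and the small board 26 mm to +y. 0.03 kg.
- driver_rest: screwdriver rest, fixed, with two high black saddles: grey base 50 x 84 mm (x, y). Saddles at y = -30 and +30 mm, 8 mm thick; seats 20 mm above the table, 34 mm wide between lips 9 mm higher. The handle lies in both along y, either way round, centred; the shaft hangs free. 52 mm open between the saddles for fingers. Origin at the table under its centre.
- nest: housing nest, fixed, with end stops: grey base 66 x 112 mm (x, y). Black cross-pieces at y = -29 and +29 mm, 12 mm thick; seats 12 mm above the table, 44 mm wide between lips 7 mm higher; end stops 19 mm high, inner faces at y = -45, +45 mm. The housing lies along y on both seats, either way round, the small board along y on its rim. 46 mm open between for fingers. Origin at the table under its centre.
- board_carrier: carrier for the long board, fixed, the longest of the three fixtures: grey base 78 x 200 mm (x, y). Black cross-pieces at y = -58 and +58 mm, 14 mm thick; seats 12 mm above the table, 66 mm wide between lips 7 mm higher. The board's body lies flat on both seats along y, either way round, centred. 102 mm open between for fingers. Origin at the table under its centre.
- marker_mid (a point): grey marker pen with a blue cap, lying loose on the table between the work places: 150 mm long (y), 11 mm wide (x), 11 mm high. A bystander, not part of the job. This point: its centre, 5 mm above the table.
Not all that is in view belongs to the job. Leave any purple or yellow look-alike of the part that bears half_shell_mid alone.

How it is judged:
By the outcome, as a careful person would: the job done as asked, in the order asked, and still so for the second after the job is handed in, with the robot touching nothing.
It also fails if it takes over 112 s, if anything falls off the work surface, if the arm or the gripper's body presses on something with over 40 N, if the wrist force passes 120 N, or if a joint passes its speed limit or range.

## Working session

There is one attempt and no reset: what is moved stays moved. The work goes in short steps, Python scripts to look and compute and a tool call to move; the robot and the scene stay as the last step left them, time stands still between calls to the robot, and variables do not carry over. Pictures are saved under pics/ and viewed, at most 14 in all, crops included, and the job is handed in when it is done.

Besides the shell and the picture viewer there is one more tool, called after "Request:" as name(argument=value, ...), one argument or row to a line, values as JSON. carry_out: Moves the arm, as the interface text tells. Its arguments: {"type":"object","properties":{"commands":{"type":"array","items":{"type":"array","items":{"type":"array","items":{"type":"number"}}}},"squeeze":{"type":"number"}},"required":["commands"]}

```bash
mkdir -p pics; ls
python3 - <<'E'
from rig import *
import cv2
o=get_obs();print({k:o[k] for k in('clock','joints','ee_pos','tool_rot','finger_gap')})
for n in("scene","side"):
    c=camera(n);cv2.imwrite(f'pics/{n}0.png',c['img']);print(n,c['fov_y'],c['cx'],c['cy'],c['k1'],c['cam_to_world'])
    for t in("driver_handle","half_shell_mid","small_board_mid","long_board_mid","driver_rest","nest","board_carrier","marker_mid"):
        print(t,[(round(float(d['p']),2),[int(v) for v in d['box']]) for d in recognise(c,t)][:4])
print(get_obs()['clock'])
E
```

```text
pics
{'clock': 0.0, 'joints': array([ 1.22698424e+00,  3.20306208e-01,  1.56566825e+00, -4.15322211e-05,
        1.25741574e+00, -2.00187978e-02]), 'ee_pos': array([0.18278718, 0.54460902, 0.19847829]), 'tool_rot': array([[-9.48039437e-01,  3.18152326e-01, -5.68715581e-04],
       [ 3.18152835e-01,  9.48037902e-01, -1.70566148e-03],
       [-3.49624278e-06, -1.79797283e-03, -9.99998384e-01]]), 'finger_gap': 1.0007271699902094}
scene 57.72805590472145 313.43593430385033 239.45108636501598 -0.09605396868154041 [[ 0.66191265 -0.45258238  0.59752894 -0.14681316]
 [-0.74950485 -0.41097004  0.51898565 -0.58551203]
 [ 0.01068273 -0.79137401 -0.61123895  0.69939636]
 [ 0.          0.          0.          1.        ]]
driver_handle [(0.85, [303, 260, 335, 281])]
half_shell_mid [(0.58, [308, 264, 332, 286]), (0.49, [214, 187, 236, 196])]
small_board_mid [(0.5, [331, 255, 358, 278])]
long_board_mid [(0.56, [294, 253, 366, 289])]
driver_rest [(0.83, [378, 291, 411, 327]), (0.47, [303, 249, 355, 283])]
nest [(0.87, [212, 201, 258, 228])]
board_carrier [(0.63, [240, 221, 319, 264])]
marker_mid [(0.68, [290, 236, 321, 264])]
side 52.78325562585605 320.3144854590915 240.3034144736169 -0.00908710852824062 [[-0.97694438 -0.08309453  0.19665953  0.23680798]
 [-0.21345882  0.3634628  -0.9068242   1.13908771]
 [ 0.00387371 -0.92789552 -0.3728202   0.52797471]
 [ 0.          0.          0.          1.        ]]
driver_handle [(0.71, [312, 233, 360, 246])]
half_shell_mid [(0.81, [252, 318, 271, 345]), (0.68, [338, 242, 354, 251]), (0.53, [331, 214, 360, 225]), (0.46, [332, 209, 347, 220])]
small_board_mid []
long_board_mid [(0.58, [307, 233, 361, 252]), (0.23, [276, 258, 320, 280])]
driver_rest []
nest [(0.78, [278, 291, 329, 314])]
board_carrier [(0.72, [273, 255, 321, 283])]
marker_mid [(0.48, [298, 250, 326, 258])]
0.9
```

Run:
```python
import cv2,numpy as np
a=cv2.imread('pics/scene0.png')[160:360,180:440];b=cv2.imread('pics/side0.png')[190:370,230:430]
cv2.imwrite('pics/s1.png',cv2.resize(a,(780,600),interpolation=cv2.INTER_CUBIC));
```

```text
(no output)
```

View pics/s1.png

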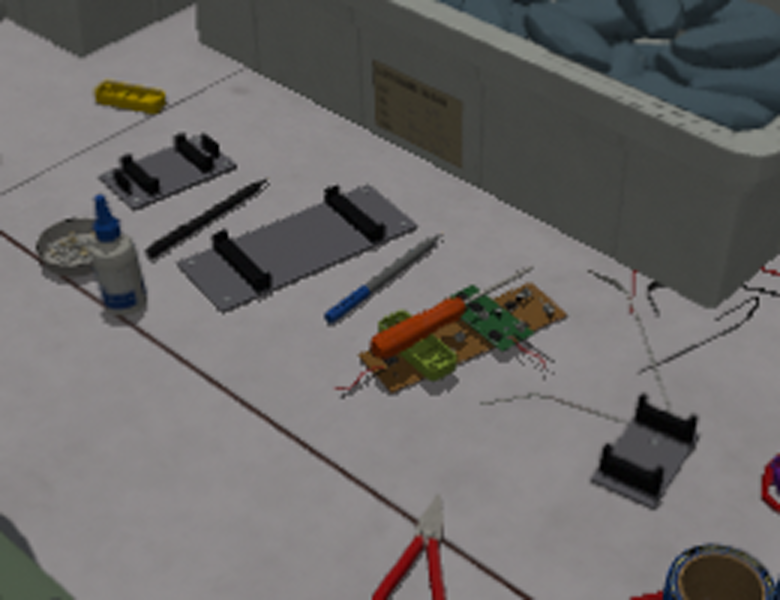

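View pics/side0.png

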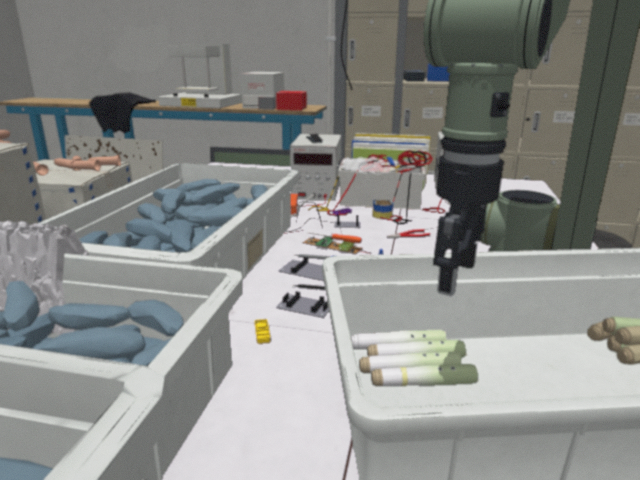

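```bash
cat > h.py <<'E'
import numpy as np,cv2
from rig import *
def K(c):
    f=240/np.tan(np.radians(c['fov_y']/2)); return f,np.array([[f,0,c['cx']],[0,f,c['cy']],[0,0,1.]])
def world(c,uv,z):
    f,k=K(c);p=(np.array(uv,float).reshape(-1,2)-[c['cx'],c['cy']])/f
    q=p.copy()
    for _ in range(20): q=p/(1+c['k1']*(q**2).sum(1,keepdims=True))
    T=c['cam_to_world'];d=np.c_[q,np.ones(len(q))]@T[:3,:3].T
    return T[:3,3]+d*((z-T[2,3])/d[:,2:])
def pix(c,P):
    f,k=K(c);T=c['cam_to_world'];q=(np.array(P,float).reshape(-1,3)-T[:3,3])@T[:3,:3]
    q=q[:,:2]/q[:,2:];q=q*(1+c['k1']*(q**2).sum(1,keepdims=True));return q*f+[c['cx'],c['cy']]
def rect(c,name,z,i=0):
    "min-area rectangle (world xy at height z) of a network mask: centre, long, short (mm), heading of long axis (deg)"
    m=masks_of(c,name)
    if len(m)<=i: return None
    ys,xs=np.nonzero(m[i]['pixels']);w=world(c,np.c_[xs,ys],z)[:,:2]
    (cx,cy),(a,b),t=cv2.minAreaRect((w*1000).astype(np.float32))
    if a<b:a,b,t=b,a,t+90
    return [round(float(v),1) for v in(m[i]['p'],cx,cy,a,b,(t+90)%180-90)],m[i]
def shift(xyz,heading=None):
    "tool-frame mm shift to TCP xyz (m), turn about tool z (deg) so tool y lies along heading (deg, mod 180)"
    o=get_obs();R=o['tool_rot'];s=R.T@(np.array(xyz)-o['ee_pos'])*1000
    t=None
    if heading is not None:
        cur=np.degrees(np.arctan2(R[1,1],R[0,1]));t=-((heading-cur+90)%180-90)
    return s.round(1),t,o['joints'].round(2)
E
python3 - <<'E'
from h import *
c=camera('scene')
for n,z in dict(driver_handle=.035,half_shell_mid=.02,small_board_mid=.014,long_board_mid=.006,driver_rest=.01,nest=.006,board_carrier=.003,marker_mid=.006).items():
    r=rect(c,n,z);print(n,r and r[0])
print(world(c,[[220,265],[214,226],[213,191],[326,360],[420,262],[250,180],[330,210]],0).round(3))
o=get_obs();w=camera('wrist');print(o['ee_pos'],w['fov_y'],w['k1'],w['cam_to_world'])
E
```

```text
driver_handle [0.5, 455.7, -105.8, 144.3, 24.6, -6.7]
half_shell_mid [0.8, 484.6, -403.6, 74.9, 32.4, 49.3]
small_board_mid [0.8, 492.4, -122.1, 78.9, 36.5, 77.6]
long_board_mid [0.9, 471.3, -116.1, 171.8, 50.9, -15.8]
driver_rest [0.9, 459.9, -293.8, 99.9, 54.2, 10.2]
nest [0.9, 465.5, 237.9, 118.7, 75.0, -8.1]
board_carrier [0.9, 471.3, 74.2, 202.2, 98.1, -12.2]
marker_mid [0.6, 481.0, -19.9, 133.5, 13.3, 2.1]
[[ 0.307  0.11   0.   ]
 [ 0.399  0.25   0.   ]
 [ 0.512  0.399  0.   ]
 [ 0.266 -0.264  0.   ]
 [ 0.646 -0.249  0.   ]
 [ 0.634  0.364  0.   ]
 [ 0.673  0.065 -0.   ]]
[0.18295929 0.54512443 0.19932338] 58.25315602001829 -0.0925044657273659 [[ 3.18418142e-01  9.13405748e-01  2.53574105e-01  1.19606477e-01]
 [ 9.47950026e-01 -3.07039229e-01 -8.43662226e-02  5.66473204e-01]
 [ 7.96605205e-04  2.67239316e-01 -9.63629863e-01  3.73696781e-01]
 [ 0.00000000e+00  0.00000000e+00  0.00000000e+00  1.00000000e+00]]
```

Run:
```python
from h import *
print(shift([.40,.06,.30],78))
```

```text
(array([-360.1, -390.8, -100.7]), np.float64(-6.55285620123351), array([ 1.23,  0.32,  1.56,  0.  ,  1.26, -0.02]))
```

Request:
carry_out(
  commands=[
    [[0,0,-50,0,0,0,85],[-36,-39,-100,0,0,0,85],[-70,-76,-100,0,0,-6.5,85],[-104,-113,-100,0,0,-6.5,85],[-138,-150,-100,0,0,-6.5,85],[-172,-187,-100,0,0,-6.5,85],[-206,-224,-100,0,0,-6.5,85],[-240,-261,-100,0,0,-6.5,85]],
  ],
)

```text
clock: 2.2
ee_pos: [0.3197, 0.2374, 0.2996]
tool_rot: [[-0.978, 0.208, 0.001], [0.208, 0.978, 0.001], [-0.001, 0.001, -1.0]]
contact_force: [1.3, 0.5, -0.3]
finger_gap: 0.994
gripper_force: 0.0
```

Request:
carry_out(
  commands=[
    [[-33,-36,0,0,0,0,85],[-66,-72,0,0,0,0,85],[-99,-108,0,0,0,0,85],[-123,-138,0,0,0,0,85],[-123,-138,0,0,0,0,85],[-123,-138,0,0,0,0,85],[-123,-138,0,0,0,0,85],[-123,-138,0,0,0,0,85]],
  ],
)

```text
clock: 3.0
ee_pos: [0.4104, 0.0797, 0.2994]
tool_rot: [[-0.978, 0.207, 0.0], [0.207, 0.978, 0.0], [-0.0, 0.0, -1.0]]
contact_force: [-0.6, -1.6, 0.2]
finger_gap: 0.997
gripper_force: 0.0
```

Run:
```python
from h import *
import pickle
c=camera('wrist');pickle.dump(c,open('w1.pkl','wb'))
cv2.imwrite('pics/w1.png',c['img'])
for n,z in dict(driver_handle=.035,half_shell_mid=.02,small_board_mid=.014,long_board_mid=.006,driver_rest=.01,nest=.006,board_carrier=.003,marker_mid=.006).items():
    r=rect(c,n,z);print(n,r and (r[0],r[1]['box']))
o=get_obs();print(o['clock'],o['ee_pos'])
```

```text
driver_handle ([0.7, 445.3, -100.6, 114.7, 22.0, -8.9], [151.3, 203.6, 181.5, 303.7])
half_shell_mid ([0.8, 517.3, 357.2, 74.3, 33.5, -65.5], [552.1, 203.9, 619.8, 254.5])
small_board_mid ([0.8, 492.4, -130.3, 102.8, 36.6, 79.6], [120.7, 273.6, 209.6, 306.1])
long_board_mid ([0.6, 455.2, -104.4, 166.8, 51.6, -16.8], [157.7, 180.9, 198.8, 321.7])
driver_rest ([0.8, 460.6, -296.7, 84.2, 73.7, 9.0], [0.0, 248.9, 68.0, 325.6])
nest ([0.9, 464.6, 237.6, 112.8, 68.0, -9.6], [446.9, 152.0, 509.2, 251.3])
board_carrier ([1.0, 469.9, 68.8, 200.7, 78.4, -12.6], [293.3, 146.6, 362.6, 316.9])
marker_mid None
3.45 [0.41090518 0.07874016 0.29931863]
```

View pics/w1.png

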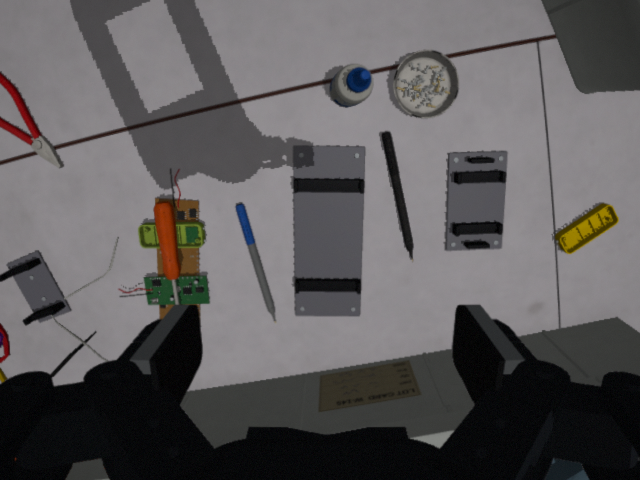

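Run:
```python
from h import *
import pickle
c=pickle.load(open('w1.pkl','rb'))
print(world(c,[[90,395],[430,345],[635,318]],0).round(3))
print(shift([.38,-.19,.25],81))
```

```text
[[ 0.621 -0.287  0.   ]
 [ 0.635  0.164  0.   ]
 [ 0.659  0.431  0.   ]]
(array([ -25.8, -269.3,   49.3]), np.float64(-3.033221158231015), array([ 0.16,  0.01,  1.69,  0.  ,  1.43, -1.2 ]))
```

Request:
carry_out(
  commands=[
    [[-4,-44,0,0,0,0,85],[-8,-88,0,0,0,-3,85],[-12,-132,10,0,0,-3,85],[-16,-176,20,0,0,-3,85],[-20,-220,35,0,0,-3,85],[-26,-260,49,0,0,-3,85],[-26,-269,49,0,0,-3,85],[-26,-269,49,0,0,-3,85]],
  ],
)

```text
clock: 4.25
ee_pos: [0.3799, -0.1908, 0.25]
tool_rot: [[-0.987, 0.16, -0.001], [0.16, 0.987, 0.001], [0.001, 0.001, -1.0]]
contact_force: [0.4, 0.7, 0.9]
finger_gap: 0.992
gripper_force: 0.0
```

Run:
```python
from h import *
import pickle
c=camera('wrist');pickle.dump(c,open('w2.pkl','wb'))
cv2.imwrite('pics/w2.png',c['img'])
for n,z in dict(driver_handle=.033,half_shell_mid=.02,small_board_mid=.014,long_board_mid=.006,driver_rest=.01,board_carrier=.003,marker_mid=.006).items():
    r=rect(c,n,z);print(n,r and (r[0],r[1]['box']))
o=get_obs();print(o['clock'],o['ee_pos'])
```

```text
driver_handle ([0.6, 469.3, -107.4, 162.6, 20.8, -9.9], [416.2, 192.0, 440.8, 347.0])
half_shell_mid ([0.8, 428.8, -101.6, 74.0, 29.3, 79.3], [387.6, 212.5, 462.7, 245.4])
small_board_mid ([0.7, 492.1, -134.0, 107.9, 36.5, 80.4], [343.6, 275.3, 452.1, 307.8])
long_board_mid ([0.7, 461.1, -109.8, 195.1, 51.2, -16.4], [386.9, 157.3, 455.5, 341.7])
driver_rest ([0.9, 459.4, -296.0, 84.2, 56.8, 8.7], [205.5, 236.5, 274.8, 324.5])
board_carrier ([0.6, 470.7, 73.4, 200.6, 91.0, -12.7], [531.7, 136.5, 640.0, 325.3])
marker_mid ([0.8, 486.6, -18.2, 147.6, 12.7, 2.2], [496.9, 194.4, 514.6, 327.2])
4.65 [ 0.3804949  -0.18909391  0.2506108 ]
```

View pics/w2.png

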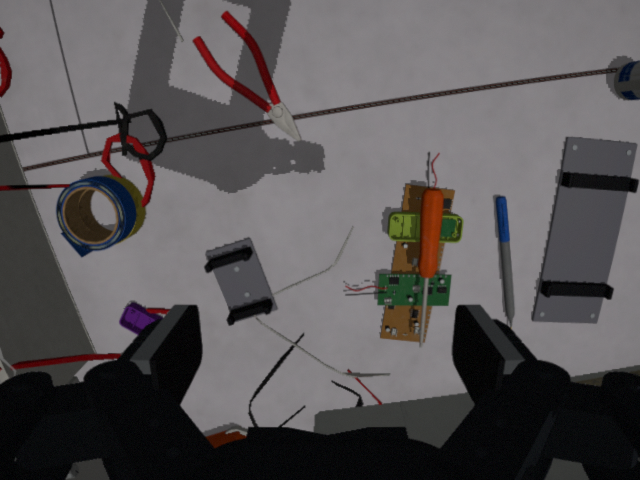

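```bash
cat > fit.py <<'E'
from h import *
from scipy.optimize import minimize
SH={'driver_rest':[(50,84,0,0,3)]+[(46,8,y,0,s) for y in(-30,30) for s in(27,)],
'nest':[(66,112,0,0,3)]+[(56,12,y,0,18) for y in(-29,29)],
'board_carrier':[(78,200,0,0,3)]+[(78,14,y,0,18) for y in(-58,58)]}
def fit(c,name,x0):
    m=masks_of(c,name)[0]['pixels'].astype(np.float32);m=cv2.GaussianBlur(m,(0,0),1.2);S=4
    def draw(p):
        im=np.zeros((480*2,640*2),np.uint8);t=np.radians(p[2]);l=np.array([np.cos(t),np.sin(t)]);s=np.array([-l[1],l[0]])
        for w,L,y,z0,z1 in SH[name]:
            P=[[*(p[:2]+l*(y+a*L/2)+s*b*w/2),z] for a in(-1,1) for b in(-1,1) for z in(z0,z1)]
            h=cv2.convexHull(pix(c,np.array(P)/1000).astype(np.float32))
            cv2.fillPoly(im,[np.round((h*2+.5)*16).astype(np.int32)],255,shift=4)
        return cv2.GaussianBlur(cv2.resize(im,(640,480),interpolation=cv2.INTER_AREA).astype(np.float32)/255,(0,0),1.2)
    r=minimize(lambda p:((draw(p)-m)**2).sum(),x0,method='Nelder-Mead',options=dict(initial_simplex=np.array(x0)+np.array([[0,0,0],[6,0,0],[0,6,0],[0,0,4]]),xatol=.05))
    return r.x.round(1),round(r.fun,1),round(float((m>.5).sum()))
E
python3 - <<'E'
from fit import *
import pickle
c1=pickle.load(open('w1.pkl','rb'));c2=pickle.load(open('w2.pkl','rb'))
# colour: handle and board in w2
hsv=cv2.cvtColor(c2['img'],cv2.COLOR_BGR2HSV)
def col(lo,hi,box,z):
    m=cv2.inRange(hsv,lo,hi);b=np.zeros_like(m);b[box[1]:box[3],box[0]:box[2]]=1;m=m*b;m=cv2.morphologyEx(m,cv2.MORPH_OPEN,np.ones((3,3)))
    ys,xs=np.nonzero(m);w=world(c2,np.c_[xs,ys],z)[:,:2]*1000
    (a,b_),(l,s),t=cv2.minAreaRect(w.astype(np.float32));return np.round([a,b_,l,s,t],1),len(xs),hsv[225,432],hsv[290,430],hsv[290,400]
print(col((3,170,100),(14,255,255),(400,170,460,360),.0315))
print(col((50,90,30),(90,255,255),(330,265,470,315),.015))
c=camera('wrist');print('rest',fit(c,'driver_rest',[459,-296,9]))
c=camera('scene');print('scene: nest',fit(c,'nest',[465,238,-9.6]),'carrier',fit(c,'board_carrier',[470,69,-12.6]),'rest',fit(c,'driver_rest',[459,-296,9]))
E
```

```text
(array([434.4, -98.5,  17.1,  84.7,  80.6]), 1418, array([  9, 232, 142], dtype=uint8), array([165,  27,  19], dtype=uint8), array([ 66, 124,  70], dtype=uint8))
(array([ 493.7, -118.6,   73. ,   33.1,   80.4]), 1386, array([  9, 232, 142], dtype=uint8), array([165,  27,  19], dtype=uint8), array([ 66, 124,  70], dtype=uint8))
rest (array([ 460.4, -294.7,    8.9]), np.float64(66.5), 3630)
scene: nest (array([466.1, 239.5, -11.6]), np.float64(15.2), 552) carrier (array([470.7,  67.2, -12.5]), np.float64(5.6), 1573) rest (array([ 465.1, -296.1,    8.9]), np.float64(1224.4), 545)
```

```bash
cat >> h.py <<'E'
def pose(n=5):
    "averaged TCP pose (noise), commanded pose held meanwhile"
    P=[];Rs=[]
    for i in range(n):
        o=get_obs();P.append(o['ee_pos']);Rs.append(o['tool_rot']);
        if i<n-1: camera('side')
    u,_,v=np.linalg.svd(np.mean(Rs,0));return np.mean(P,0),u@v,np.std(P,0)
def go(xyz,heading,n=5):
    "tool shift (mm) and turn (deg) to TCP xyz (mm), tool y along heading"
    p,R,s=pose(n);d=R.T@(np.array(xyz)/1000-p)*1000
    cur=np.degrees(np.arctan2(R[1,1],R[0,1]));t=-((heading-cur+90)%180-90)
    print('at',(p*1000).round(1),'sd',(s*1000).round(1),'heading',cur.round(1),'tilt',R[2].round(4),'shift',d.round(1),'turn',round(t,1),'clock',get_obs()['clock'])
E
python3 - <<'E'
from h import *
go([434.4,-98.5,90],80.6)
E
```

```text
at [ 380.2 -189.9  250.3] sd [0. 0. 0.] heading 81.0 tilt [-0.e+00  1.e-04 -1.e+00] shift [-39.2  98.7 160.3] turn 0.4 clock 5.15
```

Request:
carry_out(
  commands=[
    [[-15,40,20,0,0,0.4,45],[-30,75,50,0,0,0.4,45],[-39,99,90,0,0,0.4,45],[-39,99,135,0,0,0.4,45],[-39,99,175,0,0,0.4,45],[-39,99,200,0,0,0.4,45],[-39,99,200,0,0,0.4,45],[-39,99,200,0,0,0.4,45]],
  ],
)

```text
clock: 5.95
ee_pos: [0.4348, -0.0984, 0.0507]
tool_rot: [[-0.986, 0.164, 0.0], [0.164, 0.986, 0.0], [-0.0, 0.0, -1.0]]
contact_force: [0.3, 0.6, 0.5]
finger_gap: 0.529
gripper_force: 0.0
```

Run:
```python
from h import *
go([434.4,-98.5,23],80.6,3)
c=camera('wrist');cv2.imwrite('pics/w3.png',c['img'])
```

```text
at [435.4 -98.6  51.3] sd [0.4 0.1 0.5] heading 80.5 tilt [-2.1e-03 -1.0e-04 -1.0e+00] shift [ 1.  -0.  28.3] turn -0.1 clock 6.05
```

View pics/w3.png

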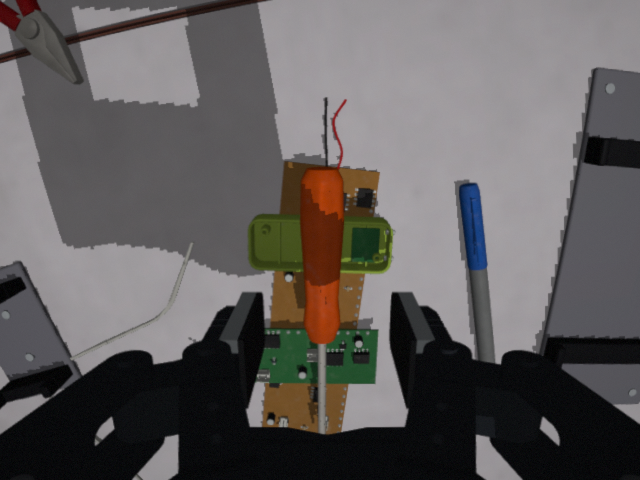

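Request:
carry_out(
  commands=[
    [[0,0,15,0,0,0,45],[0,0,28,0,0,0,45],[0,0,28,0,0,0,10],[0,0,28,0,0,0,5],[0,0,28,0,0,0,5],[0,0,28,0,0,0,5],[0,0,18,0,0,0,5],[0,0,-20,0,0,0,5]],
  ],
  squeeze=35,
)

```text
clock: 6.9
ee_pos: [0.4317, -0.0976, 0.069]
tool_rot: [[-0.986, 0.164, -0.007], [0.164, 0.986, 0.002], [0.007, 0.001, -1.0]]
contact_force: [-0.7, 0.2, -0.3]
finger_gap: 0.061
gripper_force: 0.0
```

Run:
```python
from h import *
c=camera('wrist');cv2.imwrite('pics/w4.png',c['img'])
go([460.4,-294.7,90],98.9,3);o=get_obs();print(o['finger_gap'],o['gripper_force'])
hsv=cv2.cvtColor(c['img'],cv2.COLOR_BGR2HSV);m=cv2.inRange(hsv,(3,170,100),(14,255,255));ys,xs=np.nonzero(m);
w=world(c,np.c_[xs,ys],o['ee_pos'][2]+.0085)[:,:2]*1000;print(cv2.minAreaRect(w.astype(np.float32)),len(xs))
```

```text
at [437.1 -99.   74.5] sd [0.6 0.1 1.3] heading 80.5 tilt [-7.8e-03 -5.0e-04 -1.0e+00] shift [ -55.2 -189.3  -15. ] turn -18.4 clock 7.05
0.057299845246080346 0.0
((418.6058044433594, -96.69749450683594), (14.40542221069336, 67.31267547607422), 81.51744079589844) 2589
```

View pics/w4.png

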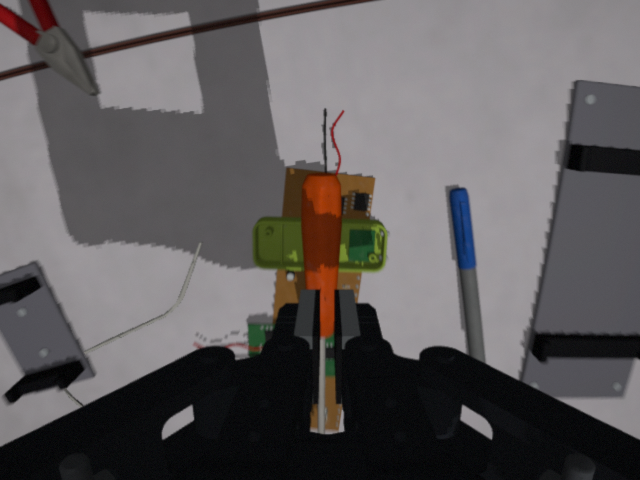

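Run:
```python
from h import *
c=camera('wrist')
hsv=cv2.cvtColor(c['img'],cv2.COLOR_BGR2HSV);m=cv2.inRange(hsv,(3,170,100),(14,255,255));ys,xs=np.nonzero(m);
w=world(c,np.c_[xs,ys],.0315)[:,:2]*1000;r=cv2.minAreaRect(w.astype(np.float32));print(r,len(xs))
print('near end',w[w[:,0]<w[:,0].min()+2].mean(0))
print(pix(c,[[.4344,-.0985,.0315],[.3929,-.0915,.0315],[.476,-.1054,.0315]]))
go([434.4,-98.5,22],80.6,2)
```

```text
((441.0008544921875, -105.71057891845703), (39.45426940917969, 105.49038696289062), 61.463382720947266) 2788
near end [391.42579995 -95.11366139]
[[326.49809134 246.92937232]
 [326.64560836 165.96808526]
 [326.57514853 320.04836413]]
at [434.6 -98.3  71.1] sd [0.4 0.1 0.5] heading 80.5 tilt [-1.8e-03 -1.0e-04 -1.0e+00] shift [ 0.3 -0.2 49.1] turn -0.1 clock 7.15
```

Run:
```python
from h import *
c=camera('wrist')
hsv=cv2.cvtColor(c['img'],cv2.COLOR_BGR2HSV);m=cv2.inRange(hsv,(3,170,90),(14,255,255));m[295:]=0
n,l,s,_=cv2.connectedComponentsWithStats(m);k=1+s[1:,4].argmax();ys,xs=np.nonzero(l==k);print(s[k])
w=world(c,np.c_[xs,ys],.0315)[:,:2]*1000;r=cv2.minAreaRect(w.astype(np.float32));print(r)
go([434.4,-98.5,22],80.6,3)
```

```text
[ 303  168   39  127 2880]
((423.89996337890625, -98.59497833251953), (18.913909912109375, 66.8775634765625), 80.99739074707031)
at [433.5 -98.1  69.8] sd [0.1 0.  0.2] heading 80.5 tilt [ 1.5e-03  2.0e-04 -1.0e+00] shift [-1.  -0.3 47.8] turn -0.1 clock 7.3
```

Request:
carry_out(
  commands=[
    [[0,-2,0,0,0,0,34],[0,-2,20,0,0,0,34],[0,-2,40,0,0,0,34],[0,-2,48,0,0,0,34],[0,-2,48,0,0,0,34],[0,-2,48,0,0,0,10],[0,-2,48,0,0,0,5],[0,-2,48,0,0,0,5]],
  ],
  squeeze=40,
)

```text
clock: 8.1
ee_pos: [0.4345, -0.1004, 0.023]
tool_rot: [[-0.986, 0.164, 0.002], [0.164, 0.986, -0.0], [-0.002, -0.0, -1.0]]
contact_force: [-0.5, 0.0, -0.2]
finger_gap: 0.058
gripper_force: 0.0
```

Request:
carry_out(
  commands=[
    [[0,0,0,0,0,0,5],[0,0,0,0,0,0,5],[0,0,0,0,0,0,5],[0,0,0,0,0,0,5],[0,0,0,0,0,0,5],[0,0,0,0,0,0,5],[0,0,0,0,0,0,5],[0,0,0,0,0,0,5]],
  ],
)

```text
clock: 8.9
ee_pos: [0.4339, -0.1002, 0.0222]
tool_rot: [[-0.986, 0.164, -0.0], [0.164, 0.986, 0.0], [0.0, 0.0, -1.0]]
contact_force: [-0.9, 0.4, -0.6]
finger_gap: 0.061
gripper_force: 0.0
```

Run:
```python
from h import *
c=camera('scene');d=camera('side');w=camera('wrist')
f=lambda im,b:cv2.resize(im[b[1]:b[3],b[0]:b[2]],(400,300),interpolation=cv2.INTER_CUBIC)
a=np.vstack([np.hstack([f(c['img'],(285,225,385,300)),f(d['img'],(295,200,375,260))]),np.hstack([f(w['img'],(240,120,440,270)),f(w['img'],(0,0,640,480))])])
cv2.imwrite('pics/c5.png',a)
print(pix(c,[[.434,-.100,.0315],[.434,-.1,.0222]]),pix(w,[[.434,-.100,.0315]]))
```

```text
[[319.23395907 268.03684184]
 [319.15821412 271.03567949]] [[327.16961013 287.53127657]]
```

View pics/c5.png

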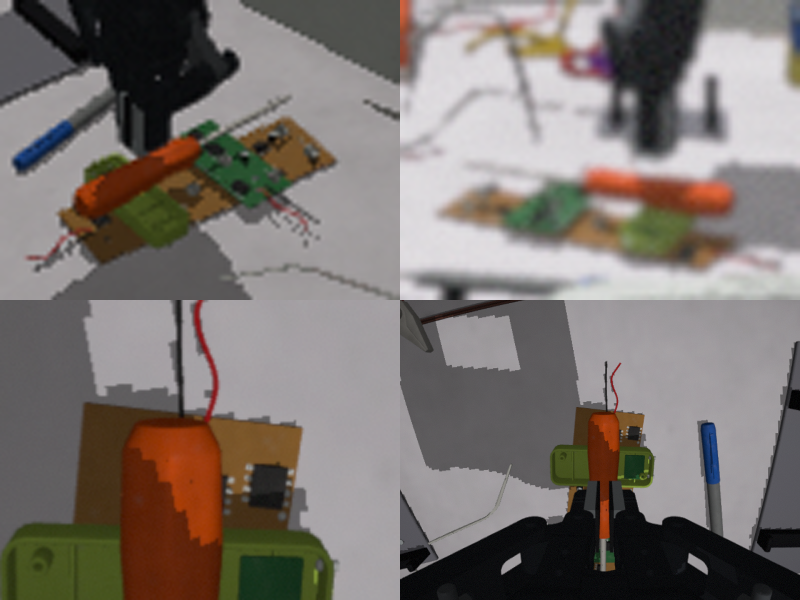

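Run:
```python
from h import *
c=camera('scene');d=camera('side')
for z in(.02,.03,.04,.05,.06): print(z,world(c,[[321,262.5]],z)[0].round(4),world(d,[[345,231]],z)[0].round(4))
# handle height check
print('handle mid scene/side')
for z in(.012,.02,.03,.04): print(z,world(c,[[285+138/4,225+175/4]],z)[0].round(4),world(d,[[295+258/5,200+190/5]],z)[0].round(4))
```

```text
0.02 [ 0.4619 -0.0817  0.02  ] [ 0.4493 -0.1849  0.02  ]
0.03 [ 0.453  -0.0891  0.03  ] [ 0.4451 -0.1589  0.03  ]
0.04 [ 0.444  -0.0965  0.04  ] [ 0.4409 -0.1328  0.04  ]
0.05 [ 0.4351 -0.104   0.05  ] [ 0.4367 -0.1067  0.05  ]
0.06 [ 0.4261 -0.1114  0.06  ] [ 0.4326 -0.0807  0.06  ]
handle mid scene/side
0.012 [ 0.4494 -0.088   0.012 ] [ 0.4385 -0.1504  0.012 ]
0.02 [ 0.4425 -0.0938  0.02  ] [ 0.4354 -0.1304  0.02  ]
0.03 [ 0.4338 -0.101   0.03  ] [ 0.4315 -0.1054  0.03  ]
0.04 [ 0.4252 -0.1082  0.04  ] [ 0.4276 -0.0804  0.04  ]
```

Request:
carry_out(
  commands=[
    [[0,0,0,0,0,0,34],[0,0,0,0,0,0,34],[0,0,0,0,0,0,34],[0,0,6,0,0,0,34],[0,0,12,0,0,0,34],[0,0,18,0,0,0,34],[0,0,18,0,0,0,34],[0,0,18,0,0,0,34]],
  ],
)

```text
clock: 9.95
ee_pos: [0.4337, -0.1002, 0.0039]
tool_rot: [[-0.986, 0.164, -0.001], [0.164, 0.986, 0.0], [0.001, 0.0, -1.0]]
contact_force: [-0.0, -0.7, -0.1]
finger_gap: 0.397
gripper_force: 0.0
```

Run:
```python
from h import *
c=camera('scene');d=camera('side');w=camera('wrist')
f=lambda im,b:cv2.resize(im[b[1]:b[3],b[0]:b[2]],(400,300),interpolation=cv2.INTER_CUBIC)
a=np.vstack([np.hstack([f(c['img'],(285,225,385,300)),f(d['img'],(295,200,375,260))]),np.hstack([f(w['img'],(240,120,440,270)),f(w['img'],(0,0,640,480))])])
cv2.imwrite('pics/c6.png',a);o=get_obs();print(o['ee_pos'],o['contact_force'],o['clock'])
```

```text
[ 0.43415307 -0.10026402  0.00439997] [0.46812501 0.61113216 0.50133043] 10.1
```

View pics/c6.png

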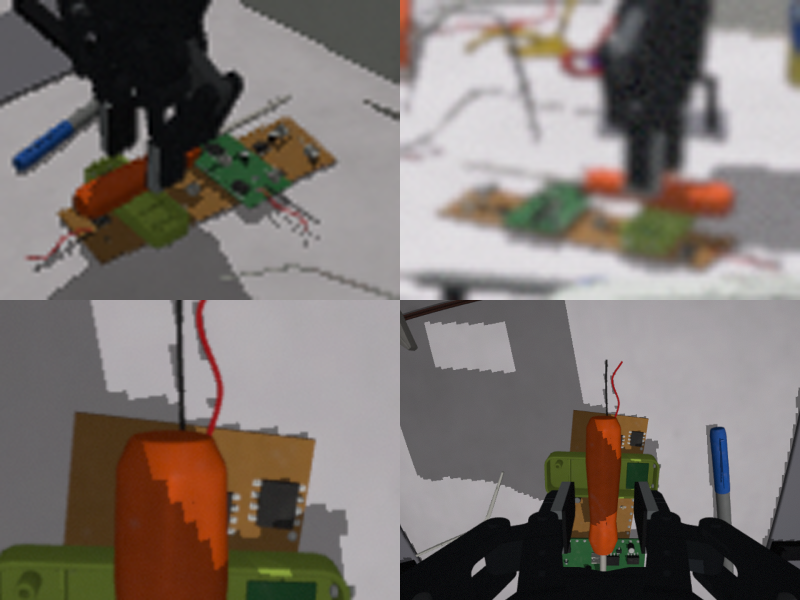

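Request:
carry_out(
  commands=[
    [[0,0,4,0,0,0,34],[0,0,4,0,0,0,10],[0,0,4,0,0,0,5],[0,0,4,0,0,0,5],[0,0,4,0,0,0,5],[0,0,4,0,0,0,5],[0,0,4,0,0,0,5],[0,0,4,0,0,0,5]],
  ],
  squeeze=40,
)

```text
clock: 10.9
ee_pos: [0.434, -0.1002, 0.0003]
tool_rot: [[-0.986, 0.164, 0.0], [0.164, 0.986, 0.0], [-0.0, 0.0, -1.0]]
contact_force: [-0.6, 0.1, -0.6]
finger_gap: 0.186
gripper_force: 40.3
```

Request:
carry_out(
  commands=[
    [[0,0,-15,0,0,0,5],[0,0,-50,0,0,0,5],[0,0,-90,0,0,0,5],[-10,-40,-90,0,0,-6,5],[-21,-75,-90,0,0,-12,5],[-32,-110,-90,0,0,-18.4,5],[-43,-145,-90,0,0,-18.4,5],[-54,-180,-90,0,0,-18.4,5]],
  ],
)

```text
clock: 11.7
ee_pos: [0.4576, -0.2881, 0.0902]
tool_rot: [[-0.988, -0.155, 0.0], [-0.155, 0.988, 0.0], [-0.0, 0.0, -1.0]]
contact_force: [-0.4, 0.5, -0.1]
finger_gap: 0.185
gripper_force: 40.3
```

Run:
```python
from fit import *
camera('side');camera('side');camera('side')
w=camera('wrist');cv2.imwrite('pics/c7.png',w['img'])
go([460.4,-294.7,70],98.9,2)
print('rest',fit(w,'driver_rest',[460,-295,9]));o=get_obs()
hsv=cv2.cvtColor(w['img'],cv2.COLOR_BGR2HSV);m=cv2.inRange(hsv,(3,170,80),(14,255,255));m[295:]=0
n,l,s,_=cv2.connectedComponentsWithStats(m);k=1+s[1:,4].argmax();ys,xs=np.nonzero(l==k);print(s[k])
P=world(w,np.c_[xs,ys],o['ee_pos'][2]+.0315)[:,:2]*1000;r=cv2.minAreaRect(P.astype(np.float32));print(r,P[:,0].min(),o['ee_pos'],o['gripper_force'])
```

```text
at [ 457.1 -286.4   89.8] sd [0.1 0.4 0. ] heading 98.9 tilt [ 9.0e-04  1.4e-03 -1.0e+00] shift [-2.  -8.8 19.8] turn -0.0 clock 11.95
rest (array([ 459.9, -296. ,    6.1]), np.float64(6095.9), 4185)
[ 300  193   55  102 5372]
((433.2589111328125, -292.2652282714844), (36.42222595214844, 18.99790382385254), 8.740873336791992) 414.29581806655204 [ 0.45703898 -0.28552587  0.08993287] 40.3287273645401
```

View pics/c7.png

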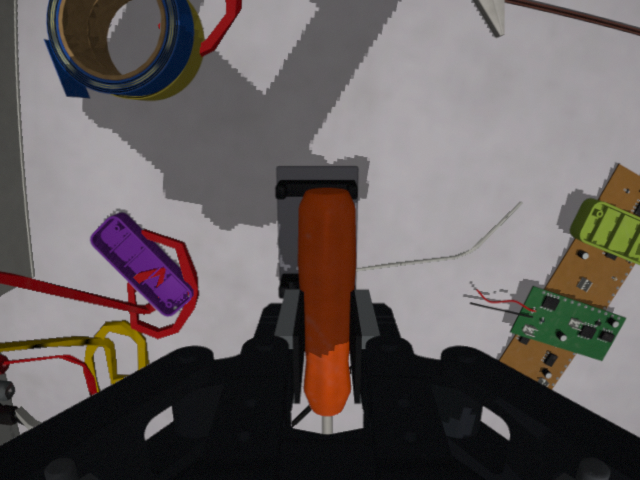

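Request:
carry_out(
  commands=[
    [[-2,-8,0,0,0,0,5],[-2,-8,30,0,0,0,5],[-2,-8,55,0,0,0,5],[-2,-8,65,0,0,0,5],[-2,-8,65,0,0,0,5],[-2,-8,65,0,0,0,5],[-2,-8,65,0,0,0,5],[-2,-8,65,0,0,0,5]],
  ],
)

```text
clock: 12.8
ee_pos: [0.4616, -0.2947, 0.0264]
tool_rot: [[-0.988, -0.156, 0.002], [-0.156, 0.988, -0.001], [-0.002, -0.002, -1.0]]
contact_force: [0.2, 0.1, -0.9]
finger_gap: 0.186
gripper_force: 40.3
```

Run:
```python
from fit import *
camera('side');w=camera('wrist');c=camera('scene');d=camera('side')
f=lambda im,b:cv2.resize(im[b[1]:b[3],b[0]:b[2]],(400,300),interpolation=cv2.INTER_CUBIC)
cv2.imwrite('pics/c8.png',np.vstack([np.hstack([f(c['img'],(350,270,450,345)),f(d['img'],(305,190,385,250))]),np.hstack([f(w['img'],(200,120,440,300)),f(w['img'],(0,0,640,480))])]))
go([460.4,-294.7,0],98.9,1)
import pickle;pickle.dump(w,open('w8.pkl','wb'))
```

```text
at [ 461.1 -294.4   25.7] sd [0. 0. 0.] heading 98.9 tilt [-7.e-04 -5.e-04 -1.e+00] shift [ 0.7 -0.2 25.7] turn 0.0 clock 13.0
```

View pics/c8.png

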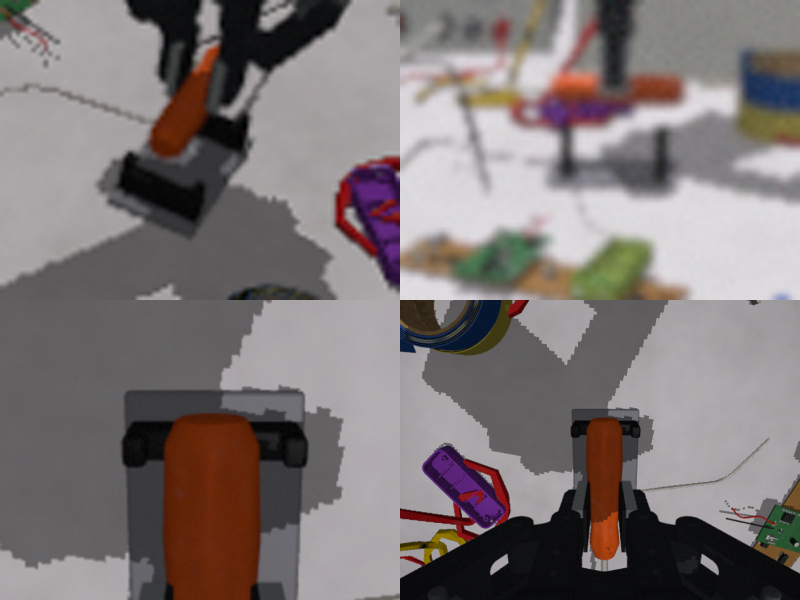

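Run:
```python
from fit import *
import pickle;w=pickle.load(open('w8.pkl','rb'))
t=np.radians(8.9);l=np.array([np.cos(t),np.sin(t)]);s=np.array([-l[1],l[0]]);p=np.array([461.1,-294.4])
def rel(u,v,z): q=world(w,[[200+u*.6,120+(v-300)*.6]],z)[0,:2]*1000-p; return (q@l).round(1),(q@s).round(1)
print('handle end',rel(212,414,.0257+.0315),'handle L/R',rel(165,480,.057),rel(259,480,.057))
print('lips near top',rel(124,423,.029),rel(305,423,.029),'lips far(hidden) base corner',rel(125,391,.003),rel(303,391,.003),)
hsv=w['img'];print(hsv[170:215,280].mean(1).round().astype(int))
```

```text
handle end (np.float64(-44.2), np.float64(-0.3)) handle L/R (np.float64(-30.4), np.float64(-10.0)) (np.float64(-30.4), np.float64(9.4))
lips near top (np.float64(-37.5), np.float64(-21.6)) (np.float64(-37.6), np.float64(22.2)) lips far(hidden) base corner (np.float64(-42.0), np.float64(-24.2)) (np.float64(-42.0), np.float64(24.8))
[100  99 100  96  65  56  57  61  60  61  61  61  61  62  62  60  62  62
  60  60  61  59  48  17   7   1   9   5   9   3   7   4   8  10  16  16
  15  17  16  14  16  13   9  13  10]
```

Request:
carry_out(
  commands=[
    [[-1,0.7,8,0,0,0,5],[-1,0.7,16,0,0,0,5],[-1,0.7,22,0,0,0,5],[-1,0.7,26,0,0,0,5],[-1,0.7,26,0,0,0,5],[-1,0.7,26,0,0,0,5],[-1,0.7,26,0,0,0,5],[-1,0.7,26,0,0,0,5]],
  ],
)

```text
clock: 13.8
ee_pos: [0.4617, -0.2934, -0.0009]
tool_rot: [[-0.988, -0.156, -0.0], [-0.156, 0.988, 0.0], [0.0, 0.0, -1.0]]
contact_force: [-0.4, 0.6, -1.7]
finger_gap: 0.186
gripper_force: 40.3
```

Request:
carry_out(
  commands=[
    [[-1,0.7,0,0,0,0,18],[0,0,0,0,0,0,24],[0,0,0,0,0,0,30],[0,0,0,0,0,0,34],[0,0,0,0,0,0,34],[0,0,-20,0,0,0,40],[0,0,-60,0,0,0,40],[0,0,-110,0,0,0,40]],
  ],
)

```text
clock: 14.6
ee_pos: [0.4604, -0.2925, 0.1088]
tool_rot: [[-0.988, -0.155, -0.004], [-0.155, 0.988, 0.003], [0.004, 0.003, -1.0]]
contact_force: [-0.0, -0.6, 0.4]
finger_gap: 0.466
gripper_force: 0.0
```

Request:
carry_out(
  commands=[
    [[15,15,-40,0,0,5,85],[30,40,-80,0,0,10,85],[50,80,-100,0,0,18,85],[50,120,-100,0,0,18,85],[50,150,-100,0,0,18,85],[50,150,-100,0,0,18,85],[50,150,-100,0,0,18,85],[50,150,-100,0,0,18,85]],
  ],
)

```text
clock: 15.4
ee_pos: [0.3894, -0.1537, 0.2093]
tool_rot: [[-0.987, 0.158, 0.0], [0.158, 0.987, -0.0], [-0.0, -0.0, -1.0]]
contact_force: [0.4, -0.1, 0.3]
finger_gap: 0.995
gripper_force: 0.0
```

```bash
cat > pile.py <<'E'
from fit import *
def col(c,lo,hi,box,z,op=3):
    hsv=cv2.cvtColor(c['img'],cv2.COLOR_BGR2HSV)
    m=cv2.inRange(hsv,lo,hi);b=np.zeros_like(m);b[box[1]:box[3],box[0]:box[2]]=1;m=cv2.morphologyEx(m*b,cv2.MORPH_OPEN,np.ones((op,op)))
    n,l,s,_=cv2.connectedComponentsWithStats(m)
    if n<2:return None
    k=1+s[1:,4].argmax();ys,xs=np.nonzero(l==k)
    (a,b_),(L,W),t=cv2.minAreaRect((world(c,np.c_[xs,ys],z)[:,:2]*1000).astype(np.float32))
    if L<W:L,W,t=W,L,t+90
    return [round(float(v),1) for v in(a,b_,L,W,(t+90)%180-90)]
def look(c,names):
    Z=dict(driver_handle=.0305,half_shell_mid=.02,small_board_mid=.014,long_board_mid=.006,marker_mid=.006)
    for n in names:
        r=rect(c,n,Z[n]);print(n,r and (r[0],np.round(r[1]['box']).tolist()))
E
python3 - <<'E'
from pile import *
camera('side');camera('side');c=camera('wrist');cv2.imwrite('pics/w9.png',c['img']);import pickle;pickle.dump(c,open('w9.pkl','wb'))
look(c,['half_shell_mid','small_board_mid','long_board_mid','marker_mid'])
print('handle',col(c,(3,170,80),(14,255,255),(0,100,400,480),.0305))
for m in masks_of(c,'small_board_mid')[:1]:
    b=[int(v) for v in m['box']];print('green',col(c,(50,90,30),(90,255,255),(b[0]-5,b[1]-5,b[2]+5,b[3]+5),.015))
print('rest',fit(c,'driver_rest',[460,-295,9]))
go([380,-190,250],81,1)
E
```

```text
half_shell_mid ([0.9, 487.6, -396.9, 60.1, 34.9, 47.2], [66.0, 316.0, 128.0, 361.0])
small_board_mid ([0.8, 494.4, -118.4, 76.1, 35.2, 79.5], [339.0, 286.0, 423.0, 319.0])
long_board_mid ([0.7, 458.6, -108.2, 200.4, 50.0, -16.0], [350.0, 154.0, 428.0, 362.0])
marker_mid ([0.6, 472.0, -18.5, 118.8, 11.3, 1.7], [472.0, 199.0, 495.0, 318.0])
handle [441.0, -297.9, 43.3, 19.3, 9.4]
green [493.8, -118.2, 72.8, 33.4, 80.5]
rest (array([ 459.6, -292.9,   10.2]), np.float64(1851.7), 2487)
at [ 389.  -153.2  209.2] sd [0. 0. 0.] heading 80.9 tilt [ 3.e-04  1.e-04 -1.e+00] shift [  3.1 -37.7 -40.8] turn -0.1 clock 15.85
```

View pics/w9.png

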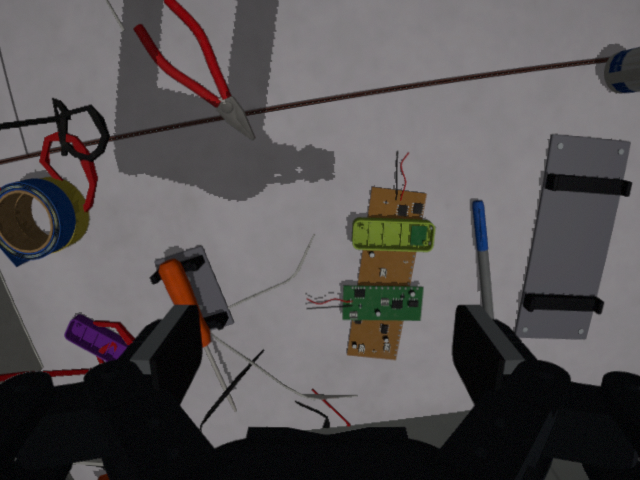

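Run:
```python
from pile import *
import pickle;c=pickle.load(open('w9.pkl','rb'))
print('shell',col(c,(25,90,60),(48,255,255),(335,200,450,265),.02))
print(pix(c,[[.4288,-.1016,.02]]))
go([429,-101.5,60],-10.5,1)
c=camera('wrist')
print('shell',col(c,(25,90,60),(48,255,255),(335,200,450,265),.02))
```

```text
shell [426.9, -102.5, 68.8, 23.7, 79.6]
[[392.58500084 234.67534405]]
at [ 389.  -153.2  209.2] sd [0. 0. 0.] heading 80.9 tilt [ 3.e-04  1.e-04 -1.e+00] shift [-31.3  57.4 149.2] turn -88.6 clock 15.85
shell [427.0, -102.7, 68.6, 23.4, 79.1]
```

Request:
carry_out(
  commands=[
    [[-15,28,20,0,0,8.5,45],[-31,57,50,0,0,17,45],[-31,57,85,0,0,25.5,45],[-31,57,110,0,0,34,45],[-31,57,110,0,0,42.5,45],[-31,57,110,0,0,51,45],[-31,57,110,0,0,59.5,45],[-31,57,110,0,0,68,45]],
  ],
)

```text
clock: 16.7
ee_pos: [0.4287, -0.1016, 0.0992]
tool_rot: [[-0.218, 0.976, -0.0], [0.976, 0.218, 0.0], [0.0, -0.0, -1.0]]
contact_force: [0.5, -0.6, -1.0]
finger_gap: 0.527
gripper_force: 0.0
```

Request:
carry_out(
  commands=[
    [[0,0,0,0,0,8,45],[0,0,0,0,0,16,45],[0,0,0,0,0,23.4,45],[0,0,0,0,0,23.4,45],[0,0,0,0,0,23.4,45],[0,0,0,0,0,23.4,45],[0,0,0,0,0,23.4,45],[0,0,0,0,0,23.4,45]],
  ],
)

```text
clock: 17.5
ee_pos: [0.4286, -0.1016, 0.0993]
tool_rot: [[0.181, 0.984, 0.0], [0.984, -0.181, 0.0], [0.0, 0.0, -1.0]]
contact_force: [-0.6, -1.0, -0.2]
finger_gap: 0.526
gripper_force: 0.0
```

Run:
```python
from pile import *
c=camera('wrist');cv2.imwrite('pics/w10.png',c['img']);import pickle;pickle.dump(c,open('w10.pkl','wb'))
look(c,['half_shell_mid','small_board_mid'])
print('shell',col(c,(25,90,60),(48,255,255),(0,0,640,480),.02))
go([428,-102,0],-10.6,1)
```

```text
half_shell_mid ([0.8, 429.8, -100.5, 74.2, 26.9, 78.8], [304.0, 170.0, 350.0, 292.0])
small_board_mid ([0.8, 494.0, -123.9, 88.1, 35.2, 79.4], [404.0, 179.0, 467.0, 312.0])
shell [430.5, -98.2, 67.2, 27.3, 78.8]
at [ 428.6 -101.6   99.3] sd [0. 0. 0.] heading -10.4 tilt [ 1.e-04  0.e+00 -1.e+00] shift [-0.5 -0.5 99.3] turn 0.2 clock 17.65
```

Request:
carry_out(
  commands=[
    [[0,0.7,40,0,0,0.6,44],[0,0.7,75,0,0,0.6,44],[0,0.7,95,0,0,0.6,44],[0,0.7,100,0,0,0.6,44],[0,0.7,103,0,0,0.6,44],[0,0.7,105,0,0,0.6,44],[0,0.7,105,0,0,0.6,44],[0,0.7,105,0,0,0.6,44]],
  ],
)

```text
clock: 18.45
ee_pos: [0.43, -0.1019, -0.0049]
tool_rot: [[0.192, 0.981, 0.002], [0.981, -0.192, -0.0], [-0.0, 0.002, -1.0]]
contact_force: [0.6, 0.1, -1.0]
finger_gap: 0.518
gripper_force: 0.0
```

Run:
```python
from h import *
c=camera('scene');d=camera('side');w=camera('wrist');print(get_obs()['ee_pos'])
f=lambda im,b:cv2.resize(im[b[1]:b[3],b[0]:b[2]],(400,300),interpolation=cv2.INTER_CUBIC)
cv2.imwrite('pics/c10.png',np.vstack([np.hstack([f(c['img'],(285,225,385,300)),f(d['img'],(295,200,375,260))]),np.hstack([f(w['img'],(220,120,460,300)),f(w['img'],(0,0,640,480))])]))
```

```text
[ 0.42966944 -0.1017991  -0.00521185]
```

View pics/c10.png

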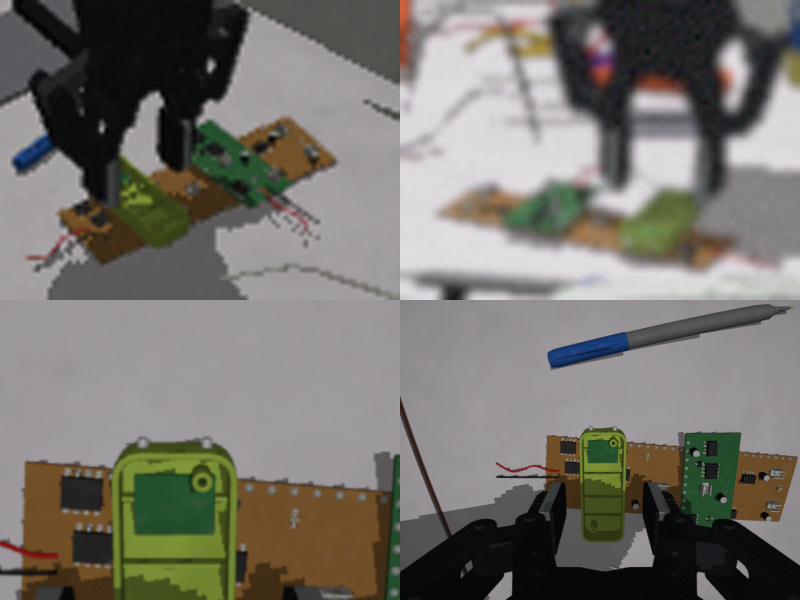

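Request:
carry_out(
  commands=[
    [[0,0,3,0,0,0,44],[0,0,6,0,0,0,44],[0,0,9,0,0,0,44],[0,0,11,0,0,0,44],[0,0,13,0,0,0,44],[0,0,13,0,0,0,44],[0,0,13,0,0,0,44],[0,0,13,0,0,0,44]],
  ],
)

```text
clock: 19.4
ee_pos: [0.4294, -0.1017, -0.0187]
tool_rot: [[0.192, 0.981, 0.0], [0.981, -0.192, 0.0], [0.0, 0.0, -1.0]]
contact_force: [0.3, 0.2, 1.2]
finger_gap: 0.525
gripper_force: 0.0
```

Request:
carry_out(
  commands=[
    [[0,0,0,0,0,0,36],[0,0,0,0,0,0,30],[0,0,0,0,0,0,26],[0,0,0,0,0,0,22],[0,0,0,0,0,0,20],[0,0,0,0,0,0,20],[0,0,0,0,0,0,20],[0,0,0,0,0,0,20]],
  ],
  squeeze=25,
)

```text
clock: 20.2
ee_pos: [0.4294, -0.1017, -0.0185]
tool_rot: [[0.192, 0.981, 0.0], [0.981, -0.192, 0.0], [0.0, 0.0, -1.0]]
contact_force: [-0.9, 0.1, 5.7]
finger_gap: 0.305
gripper_force: 25.5
```

Request:
carry_out(
  commands=[
    [[0,0,-20,0,0,0,20],[0,0,-60,0,0,0,20],[0,0,-105,0,0,0,20],[30,-3,-140,0,0,-8,20],[75,-7,-140,0,0,-16,20],[120,-11,-140,0,0,-24,20],[165,-15,-140,0,0,-32,20],[210,-19,-140,0,0,-40,20]],
  ],
)

```text
clock: 21.0
ee_pos: [0.4507, 0.1097, 0.1212]
tool_rot: [[-0.489, 0.872, 0.0], [0.872, 0.489, 0.0], [-0.0, 0.0, -1.0]]
contact_force: [1.3, -0.5, 0.0]
finger_gap: 0.305
gripper_force: 25.0
```

Run:
```python
from h import *
o=get_obs();print(o['finger_gap'],o['gripper_force']);go([440,230,125],79.5,1)
```

```text
0.3047899480775527 24.959245443242253
at [450.7 109.7 121.2] sd [0. 0. 0.] heading 29.3 tilt [-1.e-04  3.e-04 -1.e+00] shift [110.2  49.4  -3.8] turn -50.2 clock 21.0
```

Request:
carry_out(
  commands=[
    [[30,14,0,0,0,-8.5,20],[65,30,0,0,0,-17,20],[100,45,0,0,0,-25.5,20],[110,49,0,0,0,-34,20],[110,49,0,0,0,-42.5,20],[110,49,0,0,0,-50.2,20],[110,49,0,0,0,-50.2,20],[110,49,0,0,0,-50.2,20]],
  ],
)

```text
clock: 21.8
ee_pos: [0.4404, 0.2279, 0.121]
tool_rot: [[-0.982, 0.191, -0.0], [0.191, 0.982, -0.0], [0.0, -0.0, -1.0]]
contact_force: [-0.3, 0.2, -1.2]
finger_gap: 0.307
gripper_force: 25.0
```

Run:
```python
from pile import *
camera('side');c=camera('wrist');cv2.imwrite('pics/w11.png',c['img']);import pickle;pickle.dump(c,open('w11.pkl','wb'))
r=masks_of(c,'nest');print([(m['p'],np.round(m['box'])) for m in r][:2])
print('nest',fit(c,'nest',[465,238,-10]))
z=get_obs()['ee_pos'][2]
print('shell',col(c,(25,90,60),(48,255,255),(200,0,450,480),z+.039))
go([465.5,238.5,30],79.7,1)
```

```text
[(0.69, array([300., 174., 398., 305.]))]
nest (array([463.3, 240.6,  -9.1]), np.float64(7248.8), 6484)
shell [439.7, 228.0, 73.9, 26.8, -11.0]
at [440.6 227.8 121.3] sd [0. 0. 0.] heading 79.1 tilt [ 0.e+00  1.e-04 -1.e+00] shift [-22.4  15.2  91.3] turn -0.6 clock 22.0
```

View pics/w11.png

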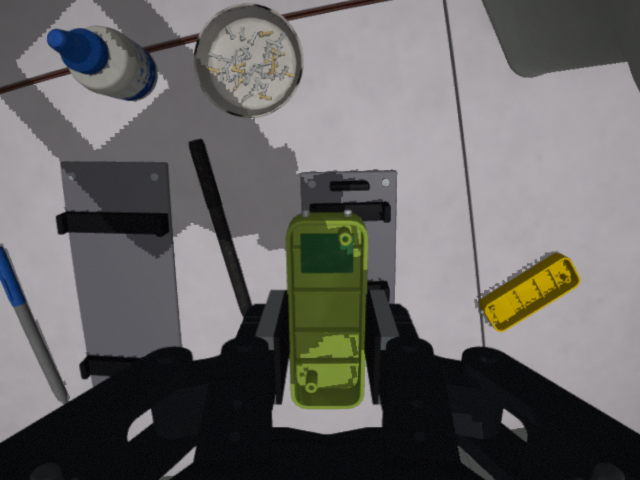

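Run:
```python
from pile import *
import pickle
c=pickle.load(open('w11.pkl','rb'));w1=pickle.load(open('w1.pkl','rb'))
def edges(c,p,th):
    # sub-pixel: profile along base edges predicted from pose p, find max gradient offset (mm) for each side
    g=cv2.GaussianBlur(cv2.cvtColor(c['img'],cv2.COLOR_BGR2GRAY),(0,0),.8).astype(np.float32)
    t=np.radians(p[2]);l=np.array([np.cos(t),np.sin(t)]);s=np.array([-l[1],l[0]]);out={}
    L,W=th
    for nm,n,tt,h,span in(('near',-l,s,L/2,W/2),('far',l,s,L/2,W/2),('left',-s,l,W/2,L/2),('right',s,l,W/2,L/2)):
        a=np.linspace(-.85*span,.85*span,25);d=np.arange(-7,7.1,.25)
        P=np.array([[[*(np.array(p[:2])+tt*x+n*(h+y)),3] for y in d] for x in a])/1000
        uv=pix(c,P.reshape(-1,3)).reshape(len(a),len(d),2).astype(np.float32)
        pr=cv2.remap(g,uv[...,0],uv[...,1],cv2.INTER_LINEAR);gr=np.gradient(pr,axis=1)
        k=gr.argmax(1);ok=gr.max(1)>3
        x,y=a[ok],d[k][ok]
        if ok.sum()>4: out[nm]=(round(float(np.median(y)),1),int(ok.sum()),[(int(i),float(j)) for i,j in list(zip(x,y))[::4]])
    return out
print('w1 nest');[print(k,v) for k,v in edges(w1,[465,238,-10],(112,66)).items()]
print('w11 nest');[print(k,v) for k,v in edges(c,[465,238,-10],(112,66)).items()]
print('w1 carrier');[print(k,v) for k,v in edges(w1,[470,68.5,-12.6],(200,78)).items()]
```

```text
w1 nest
near (-0.5, 25, [(-28, -0.5), (-18, -0.5), (-9, 0.25), (0, 0.0), (9, -6.5), (18, -0.5), (28, -0.5)])
far (0.0, 25, [(-28, 1.25), (-18, 1.25), (-9, -4.25), (0, -0.5), (9, -0.5), (18, 0.25), (28, 0.25)])
left (0.0, 25, [(-47, 1.75), (-31, 1.25), (-15, -0.75), (0, -0.25), (15, -0.5), (31, -0.25), (47, 0.5)])
right (1.2, 25, [(-47, 0.5), (-31, 0.25), (-15, 1.25), (0, 1.75), (15, 1.25), (31, 1.5), (47, 1.5)])
w11 nest
near (-0.5, 25, [(-28, -0.75), (-18, -0.75), (-9, -0.5), (0, -0.5), (9, -0.75), (18, 0.5), (28, -0.25)])
left (0.2, 16, [(-47, -0.75), (-31, -1.0), (-11, 0.5), (3, 0.25)])
right (1.2, 24, [(-47, 1.0), (-31, 1.25), (-15, 1.5), (0, 1.5), (15, 1.75), (31, 1.5)])
w1 carrier
near (1.0, 25, [(-33, 7.0), (-22, 5.25), (-11, 1.0), (0, 1.25), (11, 1.25), (22, 0.5), (33, 0.75)])
far (-1.0, 25, [(-33, -0.75), (-22, -1.0), (-11, -0.25), (0, -0.25), (11, -1.25), (22, -1.25), (33, -1.5)])
left (0.0, 25, [(-85, 6.5), (-56, 0.0), (-28, 0.75), (0, 0.5), (28, -0.25), (56, 0.0), (85, -0.5)])
right (0.2, 25, [(-85, 0.0), (-56, 0.75), (-28, 0.75), (0, 0.5), (28, 0.25), (56, 0.0), (85, 1.5)])
```

Request:
carry_out(
  commands=[
    [[-12,8,0,0,0,-1.5,20],[-23.2,15.2,20,0,0,-1.5,20],[-23.2,15.2,60,0,0,-1.5,20],[-23.2,15.2,95,0,0,-1.5,20],[-23.2,15.2,115,0,0,-1.5,20],[-23.2,15.2,125,0,0,-1.5,20],[-23.2,15.2,130,0,0,-1.5,20],[-23.2,15.2,130,0,0,-1.5,20]],
  ],
)

```text
clock: 22.8
ee_pos: [0.4665, 0.2387, -0.0085]
tool_rot: [[-0.987, 0.163, 0.0], [0.163, 0.987, 0.0], [-0.0, 0.0, -1.0]]
contact_force: [-0.0, 0.0, -0.2]
finger_gap: 0.308
gripper_force: 25.0
```

Request:
carry_out(
  commands=[
    [[0,0,2,0,0,0,20],[0,0,4,0,0,0,20],[0,0,5,0,0,0,20],[0,0,5.5,0,0,0,20],[0,0,5.5,0,0,0,20],[0,0,5.5,0,0,0,20],[0,0,5.5,0,0,0,20],[0,0,5.5,0,0,0,20]],
  ],
)

```text
clock: 23.6
ee_pos: [0.4662, 0.2386, -0.0142]
tool_rot: [[-0.987, 0.162, 0.0], [0.162, 0.987, 0.0], [-0.0, 0.0, -1.0]]
contact_force: [-0.1, 0.0, 0.4]
finger_gap: 0.308
gripper_force: 25.0
```

Request:
carry_out(
  commands=[
    [[0,0,0,0,0,0,28],[0,0,0,0,0,0,32],[0,0,0,0,0,0,38],[0,0,0,0,0,0,44],[0,0,0,0,0,0,48],[0,0,-15,0,0,0,48],[0,0,-50,0,0,0,48],[10,0,-100,0,0,0,60]],
  ],
)

```text
clock: 24.4
ee_pos: [0.4557, 0.2394, 0.0841]
tool_rot: [[-0.987, 0.163, -0.004], [0.163, 0.987, -0.002], [0.004, -0.003, -1.0]]
contact_force: [0.7, 0.2, 0.1]
finger_gap: 0.699
gripper_force: 0.0
```

Request:
carry_out(
  commands=[
    [[20,0,-40,0,0,0,80],[40,0,-60,0,0,0,80],[60,0,-60,0,0,0,80],[60,0,-60,0,0,0,80],[60,0,-60,0,0,0,80],[60,0,-60,0,0,0,80],[60,0,-60,0,0,0,80],[60,0,-60,0,0,0,80]],
  ],
)

```text
clock: 25.2
ee_pos: [0.3978, 0.2497, 0.1443]
tool_rot: [[-0.987, 0.163, -0.001], [0.163, 0.987, -0.0], [0.001, -0.001, -1.0]]
contact_force: [-0.3, 0.6, -0.5]
finger_gap: 0.938
gripper_force: 0.0
```

Run:
```python
from pile import *
c=camera('wrist')
for i in range(2):
    r=rect(c,'half_shell_mid',.024,i);print(r and (r[0],r[1]['box']))
print('shell',col(c,(25,90,60),(48,255,255),(150,0,420,480),.024))
print(pix(c,[[.4654,.2385,.025]]))
hsv=cv2.cvtColor(c['img'],cv2.COLOR_BGR2HSV);u,v=pix(c,[[.4654,.2385,.02]])[0].astype(int);print(hsv[v-40:v+50:8,u].tolist())
go([455,-120,120],79.5,1)
```

```text
([0.9, 465.0, 238.8, 75.7, 28.1, -10.1], [309.2, 256.4, 346.4, 354.1])
([0.6, 501.5, 380.1, 35.3, 22.5, 36.7], [488.1, 302.4, 534.1, 342.7])
shell [466.1, 238.6, 73.3, 27.2, -8.7]
[[326.55556505 308.30656997]]
[[37, 163, 114], [68, 146, 70], [66, 131, 70], [37, 165, 130], [36, 161, 125], [37, 163, 127], [36, 181, 62], [37, 159, 125], [37, 170, 63], [37, 159, 120], [39, 165, 54], [35, 148, 19]]
at [397.6 249.8 144.6] sd [0. 0. 0.] heading 80.6 tilt [ 3.e-04 -2.e-04 -1.e+00] shift [-116.9 -355.5   24.6] turn 1.1 clock 25.35
```

Request:
carry_out(
  commands=[
    [[-17,-39,0,0,0,8.5,60],[-34,-78,0,0,0,17,60],[-51,-117,0,0,0,25.5,60],[-68,-156,0,0,0,34,60],[-86,-195,0,0,0,42.5,60],[-104,-234,0,0,0,51,60],[-122,-273,0,0,0,59.5,60],[-139,-312,0,0,0,68,60]],
  ],
)

```text
clock: 26.15
ee_pos: [0.4842, -0.0825, 0.1449]
tool_rot: [[-0.213, 0.977, 0.0], [0.977, 0.213, 0.0], [0.0, 0.001, -1.0]]
contact_force: [-0.1, 0.6, -0.3]
finger_gap: 0.705
gripper_force: 0.0
```

Run:
```python
from h import *
go([493.8,-118.5,90],-9.7,1)
```

```text
at [484.2 -82.5 144.9] sd [0. 0. 0.] heading 12.3 tilt [ 0.e+00  5.e-04 -1.e+00] shift [-37.3   1.7  54.9] turn 22.0 clock 26.15
```

Request:
carry_out(
  commands=[
    [[-20,1,15,0,0,8,56],[-37,1.7,35,0,0,16,52],[-37,1.7,55,0,0,22,52],[-37,1.7,55,0,0,22,52],[-37,1.7,55,0,0,22,52],[-37,1.7,55,0,0,22,52],[-37,1.7,55,0,0,22,52],[-37,1.7,55,0,0,22,52]],
  ],
)

```text
clock: 26.95
ee_pos: [0.494, -0.1161, 0.0907]
tool_rot: [[0.161, 0.987, 0.002], [0.987, -0.161, -0.0], [-0.0, 0.002, -1.0]]
contact_force: [0.5, -0.1, 1.1]
finger_gap: 0.607
gripper_force: 0.0
```

Run:
```python
from pile import *
c=camera('wrist')
look(c,['small_board_mid','long_board_mid'])
r=masks_of(c,'small_board_mid')[0]['box'];b=[int(v) for v in r]
print('green',col(c,(50,90,30),(90,255,255),(b[0]-5,b[1]-5,b[2]+5,b[3]+5),.015),b)
go([493.8,-118.5,0],-9.7,1)
```

```text
small_board_mid ([0.8, 493.8, -130.9, 101.7, 34.0, 79.8], [299.0, 173.0, 360.0, 335.0])
long_board_mid ([0.8, 460.5, -107.1, 200.0, 50.6, -16.0], [113.0, 175.0, 435.0, 284.0])
green [496.2, -116.9, 73.0, 33.8, 80.2] [299, 172, 360, 334]
at [ 493.6 -116.2   90.1] sd [0. 0. 0.] heading -9.3 tilt [ 1.e-04  5.e-04 -1.e+00] shift [-2.3  0.5 90.1] turn 0.4 clock 27.15
```

Request:
carry_out(
  commands=[
    [[-1.8,1,40,0,0,0.4,50],[-1.8,1,75,0,0,0.4,50],[-1.8,1,95,0,0,0.4,50],[-1.8,1,102,0,0,0.4,50],[-1.8,1,105,0,0,0.4,50],[-1.8,1,107.5,0,0,0.4,50],[-1.8,1,107.5,0,0,0.4,50],[-1.8,1,107.5,0,0,0.4,50]],
  ],
)

```text
clock: 27.95
ee_pos: [0.495, -0.1184, -0.0168]
tool_rot: [[0.169, 0.986, 0.002], [0.986, -0.169, -0.0], [-0.0, 0.002, -1.0]]
contact_force: [-0.2, 0.9, -0.5]
finger_gap: 0.586
gripper_force: 0.0
```

Request:
carry_out(
  commands=[
    [[0,0,0,0,0,0,44],[0,0,0,0,0,0,38],[0,0,0,0,0,0,34],[0,0,0,0,0,0,30],[0,0,0,0,0,0,28],[0,0,0,0,0,0,28],[0,0,0,0,0,0,28],[0,0,0,0,0,0,28]],
  ],
  squeeze=25,
)

```text
clock: 28.75
ee_pos: [0.4945, -0.1183, -0.0171]
tool_rot: [[0.169, 0.986, 0.001], [0.986, -0.169, -0.0], [0.0, 0.001, -1.0]]
contact_force: [-1.0, 1.0, 5.8]
finger_gap: 0.386
gripper_force: 24.4
```

Request:
carry_out(
  commands=[
    [[0,0,-20,0,0,0,28],[0,0,-60,0,0,0,28],[0,0,-105,0,0,0,28],[30,-10,-138,0,0,-8,28],[72,-24,-138,0,0,-16,28],[114,-38,-138,0,0,-24,28],[156,-52,-138,0,0,-32,28],[198,-66,-138,0,0,-40,28]],
  ],
)

```text
clock: 29.55
ee_pos: [0.4621, 0.0896, 0.1203]
tool_rot: [[-0.508, 0.861, 0.0], [0.861, 0.508, 0.0], [-0.0, 0.0, -1.0]]
contact_force: [1.1, -1.1, 0.8]
finger_gap: 0.386
gripper_force: 25.0
```

Run:
```python
from h import *
o=get_obs();print(o['finger_gap'],o['gripper_force']);go([440,230,121],80.6,1)
```

```text
0.38638165099836536 24.98150646686554
at [462.1  89.6 120.3] sd [0. 0. 0.] heading 30.6 tilt [-0.e+00  3.e-04 -1.e+00] shift [132.1  52.3  -0.7] turn -50.0 clock 29.55
```

Request:
carry_out(
  commands=[
    [[35,14,0,0,0,-8.5,28],[75,30,0,0,0,-17,28],[110,44,0,0,0,-25.5,28],[132,52,0,0,0,-34,28],[132,52,0,0,0,-42.5,28],[132,52,0,0,0,-50,28],[132,52,0,0,0,-50,28],[132,52,0,0,0,-50,28]],
  ],
)

```text
clock: 30.35
ee_pos: [0.441, 0.2282, 0.1202]
tool_rot: [[-0.985, 0.172, -0.0], [0.172, 0.985, -0.0], [0.0, -0.0, -1.0]]
contact_force: [1.4, 0.4, -0.3]
finger_gap: 0.383
gripper_force: 25.0
```

Run:
```python
from pile import *
camera('side');camera('side');c=camera('wrist');cv2.imwrite('pics/w12.png',c['img'])
z=get_obs()['ee_pos'][2]+.032
r=rect(c,'small_board_mid',z);print(r and (r[0],r[1]['box']))
print('green',col(c,(50,90,30),(90,255,255),(240,0,420,480),z))
hsv=cv2.cvtColor(c['img'],cv2.COLOR_BGR2HSV);m=cv2.inRange(hsv,(50,90,30),(90,255,255));m[:,:240]=0;m[:,420:]=0
for v in range(120,480,30):
    x=np.nonzero(m[v])[0]; print(v,(x.min(),x.max(),len(x)) if len(x) else None,end=' ')
go([465.3,238.6,20],80.6,1)
```

```text
([0.6, 448.9, 226.6, 91.6, 34.3, -9.9], [276.4, 205.9, 377.4, 433.1])
green [439.6, 228.4, 72.7, 33.8, -10.2]
120 None 150 None 180 None 210 (np.int64(278), np.int64(377), 100) 240 (np.int64(299), np.int64(375), 59) 270 (np.int64(287), np.int64(374), 56) 300 (np.int64(288), np.int64(373), 70) 330 (np.int64(282), np.int64(372), 79) 360 (np.int64(283), np.int64(370), 48) 390 (np.int64(284), np.int64(369), 79) 420 None 450 None at [441.2 228.1 120.3] sd [0. 0. 0.] heading 80.2 tilt [-0.e+00  1.e-04 -1.e+00] shift [-21.9  14.4 100.3] turn -0.4 clock 30.55
```

Request:
carry_out(
  commands=[
    [[-12,8,0,0,0,-0.8,28],[-23.6,14.5,20,0,0,-0.8,28],[-23.6,14.5,60,0,0,-0.8,28],[-23.6,14.5,90,0,0,-0.8,28],[-23.6,14.5,106,0,0,-0.8,28],[-23.6,14.5,113,0,0,-0.8,28],[-23.6,14.5,115,0,0,-0.8,28],[-23.6,14.5,115,0,0,-0.8,28]],
  ],
)

```text
clock: 31.35
ee_pos: [0.4675, 0.2389, 0.0059]
tool_rot: [[-0.988, 0.156, 0.001], [0.156, 0.988, 0.001], [-0.001, 0.001, -1.0]]
contact_force: [0.1, 0.1, -0.8]
finger_gap: 0.385
gripper_force: 25.0
```

Request:
carry_out(
  commands=[
    [[0,0,2,0,0,0,28],[0,0,3,0,0,0,28],[0,0,4,0,0,0,28],[0,0,4.5,0,0,0,28],[0,0,4.5,0,0,0,28],[0,0,4.5,0,0,0,28],[0,0,4.5,0,0,0,28],[0,0,4.5,0,0,0,28]],
  ],
)

```text
clock: 32.15
ee_pos: [0.4669, 0.2387, 0.0009]
tool_rot: [[-0.988, 0.156, 0.0], [0.156, 0.988, 0.0], [-0.0, 0.0, -1.0]]
contact_force: [0.2, -0.4, -0.0]
finger_gap: 0.386
gripper_force: 25.0
```

Request:
carry_out(
  commands=[
    [[0,0,1,0,0,0,28],[0,0,1,0,0,0,34],[0,0,1,0,0,0,38],[0,0,1,0,0,0,42],[0,0,1,0,0,0,48],[0,0,-15,0,0,0,54],[0,0,-50,0,0,0,60],[10,0,-90,0,0,0,70]],
  ],
)

```text
clock: 32.95
ee_pos: [0.457, 0.2398, 0.091]
tool_rot: [[-0.988, 0.156, -0.002], [0.156, 0.988, -0.001], [0.001, -0.001, -1.0]]
contact_force: [-0.2, 0.6, -0.2]
finger_gap: 0.814
gripper_force: 0.0
```

Request:
carry_out(
  commands=[
    [[25,0,-30,0,0,0,80],[50,0,-50,0,0,0,80],[60,0,-50,0,0,0,80],[60,0,-50,0,0,0,80],[60,0,-50,0,0,0,80],[60,0,-50,0,0,0,80],[60,0,-50,0,0,0,80],[60,0,-50,0,0,0,80]],
  ],
)

```text
clock: 33.75
ee_pos: [0.398, 0.2493, 0.1401]
tool_rot: [[-0.988, 0.156, -0.001], [0.156, 0.988, -0.001], [0.001, -0.001, -1.0]]
contact_force: [0.2, 0.5, -0.6]
finger_gap: 0.942
gripper_force: 0.0
```

Run:
```python
from pile import *
c=camera('wrist');cv2.imwrite('pics/w13.png',c['img'])
r=rect(c,'small_board_mid',.033);print(r and (r[0],r[1]['box']))
b=[int(v) for v in r[1]['box']]
print('green',col(c,(50,90,30),(90,255,255),(b[0]-5,b[1]-5,b[2]+5,b[3]+5),.033))
for i in range(2):
    r=rect(c,'half_shell_mid',.022,i);print(r and (r[0],np.round(r[1]['box'])))
go([455,-120,120],75,1)
```

```text
([0.8, 471.5, 237.4, 88.3, 35.0, -9.1], [299.4, 265.6, 349.8, 377.1])
green [464.8, 239.0, 73.0, 34.8, -9.0]
([0.8, 502.8, 380.9, 35.7, 22.2, 33.0], array([492., 308., 536., 349.]))
([0.7, 430.2, 244.1, 23.7, 4.1, 83.7], array([311., 259., 343., 269.]))
at [397.9 249.5 140.7] sd [0. 0. 0.] heading 81.0 tilt [ 2.e-04 -1.e-04 -1.e+00] shift [-114.  -356.    20.7] turn 6.0 clock 33.95
```

Request:
carry_out(
  commands=[
    [[-11,-40,0,0,0,3,70],[-24,-85,0,0,0,7,70],[-37,-130,0,0,0,7,70],[-50,-175,0,0,0,7,70],[-63,-220,0,0,0,7,70],[-76,-265,0,0,0,7,70],[-89,-310,0,0,0,7,70],[-100,-350,0,0,0,7,70]],
  ],
)

```text
clock: 34.75
ee_pos: [0.4422, -0.1141, 0.1411]
tool_rot: [[-0.961, 0.276, 0.001], [0.276, 0.961, -0.0], [-0.001, 0.0, -1.0]]
contact_force: [1.4, 0.3, 0.8]
finger_gap: 0.823
gripper_force: 0.0
```

Run:
```python
from pile import *
camera('side');camera('side');camera('side');c=camera('wrist');cv2.imwrite('pics/w14.png',c['img']);import pickle;pickle.dump(c,open('w14.pkl','wb'))
look(c,['long_board_mid','marker_mid'])
for z in(.004,.008):print('brown',col(c,(8,90,60),(22,255,255),(0,0,640,480),z,5))
go([472.5,-112.5,60],74,1)
```

```text
long_board_mid ([0.7, 458.0, -107.6, 200.5, 49.5, -16.0], [310.0, 92.0, 376.0, 352.0])
marker_mid ([0.8, 485.1, -17.9, 143.3, 11.1, 2.3], [437.0, 136.0, 487.0, 315.0])
brown [474.6, -112.2, 168.5, 48.9, -16.0]
brown [473.4, -112.0, 166.3, 48.3, -16.0]
at [ 441.7 -110.9  140.7] sd [0. 0. 0.] heading 74.1 tilt [ 8.e-04  5.e-04 -1.e+00] shift [-30.2   6.8  80.7] turn 0.1 clock 35.05
```

Request:
carry_out(
  commands=[
    [[-16,4,30,0,0,0.1,64],[-31.4,7.7,70,0,0,0.1,62],[-31.4,7.7,110,0,0,0.1,60],[-31.4,7.7,140,0,0,0.1,60],[-31.4,7.7,155,0,0,0.1,60],[-31.4,7.7,162,0,0,0.1,60],[-31.4,7.7,163,0,0,0.1,60],[-31.4,7.7,163,0,0,0.1,60]],
  ],
)

```text
clock: 35.85
ee_pos: [0.475, -0.1125, -0.0215]
tool_rot: [[-0.961, 0.275, 0.001], [0.275, 0.961, -0.0], [-0.001, 0.0, -1.0]]
contact_force: [0.2, 0.3, 0.0]
finger_gap: 0.707
gripper_force: 0.0
```

Request:
carry_out(
  commands=[
    [[0,0,1,0,0,0,60],[0,0,2,0,0,0,60],[0,0,3,0,0,0,60],[0,0,4,0,0,0,58],[0,0,4,0,0,0,56],[0,0,4,0,0,0,54],[0,0,4,0,0,0,54],[0,0,4,0,0,0,54]],
  ],
)

```text
clock: 36.65
ee_pos: [0.4744, -0.113, -0.0262]
tool_rot: [[-0.961, 0.277, 0.0], [0.277, 0.961, 0.0], [-0.0, 0.0, -1.0]]
contact_force: [0.1, -0.0, -0.0]
finger_gap: 0.629
gripper_force: 0.0
```

Request:
carry_out(
  commands=[
    [[0,0,0,0,0,0,51],[0,0,0,0,0,0,48],[0,0,0,0,0,0,45],[0,0,0,0,0,0,42],[0,0,0,0,0,0,42],[0,0,0,0,0,0,42],[0,0,0,0,0,0,42],[0,0,0,0,0,0,42]],
  ],
  squeeze=30,
)

```text
clock: 37.45
ee_pos: [0.475, -0.1131, -0.0253]
tool_rot: [[-0.961, 0.277, 0.002], [0.277, 0.961, -0.0], [-0.002, 0.0, -1.0]]
contact_force: [-1.5, 0.9, 7.0]
finger_gap: 0.496
gripper_force: 3.8
```

Request:
carry_out(
  commands=[
    [[0,0,0,0,0,0,40],[0,0,0,0,0,0,40],[0,0,0,0,0,0,40],[0,0,0,0,0,0,40],[0,0,0,0,0,0,40],[0,0,0,0,0,0,40],[0,0,0,0,0,0,40],[0,0,0,0,0,0,40]],
  ],
)

```text
clock: 38.25
ee_pos: [0.4752, -0.1132, -0.025]
tool_rot: [[-0.961, 0.277, 0.002], [0.277, 0.961, -0.0], [-0.002, 0.0, -1.0]]
contact_force: [-2.5, 0.6, 9.7]
finger_gap: 0.468
gripper_force: 4.8
```

Request:
carry_out(
  commands=[
    [[0,0,-4,0,0,0,40],[0,0,-4,0,0,0,58],[0,0,-4,0,0,0,60],[0,0,-4,0,0,0,60],[0,0,0,0,0,0,60],[0,0,3,0,0,0,60],[0,0,5,0,0,0,60],[0,0,5,0,0,0,60]],
  ],
)

```text
clock: 39.05
ee_pos: [0.474, -0.1129, -0.0317]
tool_rot: [[-0.961, 0.276, -0.001], [0.276, 0.961, 0.0], [0.001, 0.0, -1.0]]
contact_force: [-0.2, 0.9, 0.5]
finger_gap: 0.701
gripper_force: 0.0
```

Request:
carry_out(
  commands=[
    [[0,0,0,0,0,0,56],[0,0,0,0,0,0,53],[0,0,0,0,0,0,51],[0,0,0,0,0,0,49],[0,0,0,0,0,0,47],[0,0,0,0,0,0,45],[0,0,0,0,0,0,45],[0,0,0,0,0,0,45]],
  ],
  squeeze=25,
)

```text
clock: 39.85
ee_pos: [0.4745, -0.113, -0.0309]
tool_rot: [[-0.961, 0.276, 0.0], [0.276, 0.961, 0.0], [-0.0, 0.0, -1.0]]
contact_force: [-1.4, -0.1, 5.1]
finger_gap: 0.575
gripper_force: 25.6
```

Request:
carry_out(
  commands=[
    [[0,0,-10,0,0,0,45],[0,0,-45,0,0,0,45],[0,0,-90,0,0,0,45],[18,40,-115,0,0,-3.5,45],[36,80,-115,0,0,-3.5,45],[54,125,-115,0,0,-3.5,45],[70,165,-115,0,0,-3.5,45],[70,165,-115,0,0,-3.5,45]],
  ],
)

```text
clock: 40.65
ee_pos: [0.452, 0.0688, 0.0843]
tool_rot: [[-0.977, 0.212, 0.001], [0.212, 0.977, 0.001], [-0.0, 0.001, -1.0]]
contact_force: [-0.7, -0.5, -0.2]
finger_gap: 0.572
gripper_force: 26.4
```

Run:
```python
from pile import *
camera('side');camera('side');camera('side');c=camera('wrist');cv2.imwrite('pics/w15.png',c['img'])
o=get_obs();z=o['ee_pos'][2]+.035;print(o['finger_gap'],o['gripper_force'])
r=rect(c,'long_board_mid',z+.004);print(r and (r[0],np.round(r[1]['box'])))
print('brown',col(c,(8,90,60),(22,255,255),(0,0,640,480),z+.002,5))
go([469,68.7,0],77.4,1)
```

```text
0.5743575615514751 26.362169981002808
([0.7, 426.7, 70.4, 149.0, 48.7, -12.5], array([249.,   0., 407., 432.]))
brown [436.1, 68.6, 133.4, 48.8, -12.4]
at [452.8  63.8  83.8] sd [0. 0. 0.] heading 77.4 tilt [-0.e+00 -3.e-04 -1.e+00] shift [-14.7   8.3  83.8] turn -0.0 clock 40.9
```

Request:
carry_out(
  commands=[
    [[-14,8,0,0,0,0,45],[-14,8,30,0,0,0,45],[-14,8,60,0,0,0,45],[-14,8,80,0,0,0,45],[-14,8,90,0,0,0,45],[-14,8,95,0,0,0,45],[-14,8,96,0,0,0,45],[-14,8,96,0,0,0,45]],
  ],
)

```text
clock: 41.7
ee_pos: [0.4689, 0.0695, -0.0115]
tool_rot: [[-0.976, 0.218, 0.002], [0.218, 0.976, 0.0], [-0.001, 0.001, -1.0]]
contact_force: [0.4, 0.9, 0.3]
finger_gap: 0.576
gripper_force: 26.4
```

Request:
carry_out(
  commands=[
    [[0,0,2,0,0,0,45],[0,0,4,0,0,0,45],[0,0,5,0,0,0,45],[0,0,6,0,0,0,45],[0,0,6,0,0,0,45],[0,0,6,0,0,0,45],[0,0,6,0,0,0,45],[0,0,6,0,0,0,45]],
  ],
)

```text
clock: 42.5
ee_pos: [0.4681, 0.0697, -0.0181]
tool_rot: [[-0.976, 0.217, 0.0], [0.217, 0.976, 0.0], [-0.0, 0.0, -1.0]]
contact_force: [-0.5, -0.2, 0.7]
finger_gap: 0.571
gripper_force: 26.4
```

Request:
carry_out(
  commands=[
    [[0,0,0.8,0,0,0,45],[0,0,0.8,0,0,0,50],[0,0,0.8,0,0,0,55],[0,0,0.8,0,0,0,60],[0,0,0.8,0,0,0,64],[0,0,-15,0,0,0,66],[0,0,-55,0,0,0,70],[0,0,-100,0,0,0,80]],
  ],
)

```text
clock: 43.3
ee_pos: [0.4668, 0.0695, 0.0819]
tool_rot: [[-0.976, 0.217, -0.004], [0.217, 0.976, -0.0], [0.004, -0.001, -1.0]]
contact_force: [2.0, 0.1, 0.0]
finger_gap: 0.935
gripper_force: 0.0
```

Request:
carry_out(
  commands=[
    [[25,-5,-40,0,0,0,85],[55,-20,-80,0,0,0,85],[80,-40,-120,0,0,0,85],[80,-60,-160,0,0,0,85],[80,-60,-180,0,0,0,85],[80,-60,-180,0,0,0,85],[80,-60,-180,0,0,0,85],[80,-60,-180,0,0,0,85]],
  ],
)

```text
clock: 44.1
ee_pos: [0.3761, 0.0286, 0.2604]
tool_rot: [[-0.976, 0.217, -0.003], [0.217, 0.976, 0.0], [0.003, -0.001, -1.0]]
contact_force: [-0.5, 0.1, 0.1]
finger_gap: 0.998
gripper_force: 0.0
```

Run:
```python
from pile import *
camera('side');camera('side');c=camera('wrist');cv2.imwrite('pics/w16.png',c['img'])
Z=dict(driver_handle=.0305,small_board_mid=.033,long_board_mid=.02,marker_mid=.006)
for n,z in Z.items():
    r=rect(c,n,z);print(n,r and (r[0],np.round(r[1]['box']).tolist()))
print('brown',col(c,(8,90,60),(22,255,255),(200,0,500,400),.02,3))
print('handle',col(c,(3,170,80),(14,255,255),(0,0,200,480),.0305))
b=rect(c,'small_board_mid',.033)
if b: b=[int(v) for v in b[1]['box']];print('green',col(c,(50,90,30),(90,255,255),(b[0]-5,b[1]-5,b[2]+5,b[3]+5),.033))
o=get_obs();print(o['clock'],o['ee_pos'])
```

```text
driver_handle ([0.7, 468.2, -292.3, 102.6, 28.9, 8.3], [28.0, 300.0, 84.0, 382.0])
small_board_mid ([1.0, 471.7, 235.4, 87.0, 35.2, -8.4], [532.0, 199.0, 568.0, 282.0])
long_board_mid ([0.6, 466.6, 69.6, 168.8, 51.1, -12.1], [361.0, 185.0, 414.0, 345.0])
marker_mid ([0.9, 486.2, -18.0, 147.1, 10.9, 1.9], [284.0, 234.0, 326.0, 359.0])
brown [466.3, 69.5, 166.5, 49.5, -12.6]
handle [461.3, -295.8, 85.0, 19.7, 10.2]
green [465.3, 236.4, 74.6, 35.1, -9.3]
44.5 [0.37696885 0.02855469 0.26153805]
```

View pics/w16.png

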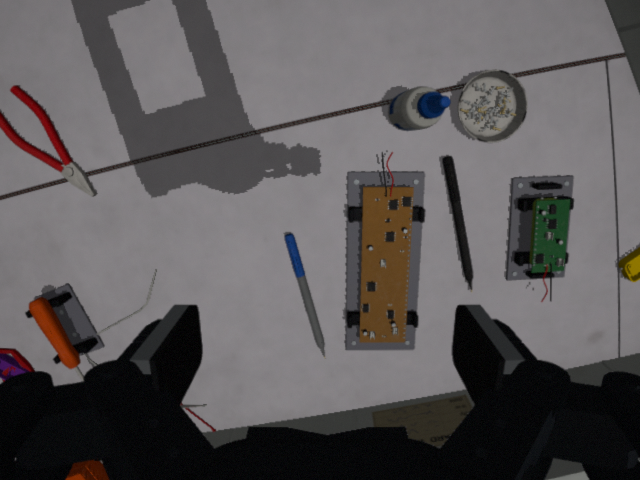

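Run:
```python
from fit import *
c=camera('wrist');g=cv2.GaussianBlur(c['img'],(0,0),.8).astype(np.float32)
t=np.radians(-12.6);l=np.array([np.cos(t),np.sin(t)]);s=np.array([-l[1],l[0]])
def edge(p,z,n,tt,h,span):
    d=np.arange(-8,8.1,.25);r=[]
    for a in np.linspace(-span,span,21):
        P=np.array([[*(np.array(p)+tt*a+n*(h+y)),z] for y in d])/1000
        uv=pix(c,P).astype(np.float32)[:,None];gr=np.abs(np.gradient(cv2.remap(g,uv[...,0],uv[...,1],1)[:,0],axis=0)).sum(1);r.append(d[gr.argmax()])
    return np.median(r),np.percentile(r,[20,80])
print('carrier',[edge([469,68.7],3,*q) for q in((-l,s,100,30),(l,s,100,30),(-s,l,39,40),(s,l,39,40))])
print('board',[edge([467,69.5],18,*q) for q in((-l,s,85,20),(l,s,85,20),(-s,l,25,40),(s,l,25,40))])
```

```text
carrier [(np.float64(-0.25), array([-0.5 , -0.25])), (np.float64(1.25), array([1. , 1.5])), (np.float64(0.25), array([0. , 0.5])), (np.float64(0.5), array([0.  , 0.75]))]
board [(np.float64(0.75), array([0.25, 1.5 ])), (np.float64(0.0), array([-0.25,  8.  ])), (np.float64(2.5), array([-3.25,  3.  ])), (np.float64(0.0), array([-2.5 ,  0.25]))]
```

```bash
python3 -c "
from rig import *
print(sign_off())"
```

```text
the job is handed in; nothing more can be done
None
```

The job is handed in at about 45 s: the screwdriver is in its rest, the housing in its nest with the small board on top, and the long board on its carrier. By the last camera measurements each part sits within about 3 mm of its place (the long board is furthest off, about 3 mm lengthwise), and the marker was not touched.

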